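Turn the cover plate over with the lifter

ROBOT

A 7-joint arm with a two-finger parallel gripper is mounted at the origin on the work surface. World frame = base frame: x ahead of the robot, y to its left, z up, the work surface at z = 0. Lengths are in mm, angles in rad, forces in N, time in s.
With the tool pointing down it reaches from about 400 to 875 mm from the base axis. Payload 4.4 kg.
Tool frame: the origin (TCP) lies at the very end of the fingers, on their centre line; the grasp point (between the pads) lies 19 mm behind it; y points along the fingers, x is the direction in which the jaws open and shut, and the axes are right-handed (so a half turn about y gives the same grasp; the last joint's range is limited). The gripper opens to 85 mm and grips with 20 to 120 N. Pads are 22 mm wide; open, the fingers measure 114 mm over their backs; the gripper's body (76 mm by 85 mm) begins 54 mm behind the grasp point. The pads swing forward as they close: fully open they stand 13 mm farther back than shut.
Start: joints at [1.178, 0.628, 0.038, 1.517, -0.027, 0.996, -0.02], TCP at [208.687, -615.603, 231.313] pointing down, gripper open.
Joint ranges: [-3.06, 3.06], [-0.37, 2.12], [-1.25, 1.32], [0.18, 2.47], [-1.1, 4.24], [0.23, 1.98], [-2.94, 2.94]. Speed limits (rad/s): [2.57, 2.57, 3.14, 3.14, 3.14, 3.14, 3.14].

INTERFACE

Orientations are given as [roll, pitch, yaw] about the fixed x, y, z axes, in that order (R = Rz(yaw) Ry(pitch) Rx(roll)).
In Python, from cell import readout, eyes, finish_job gives the robot as it stands. The module is installed in compiled form; this text tells all that it offers.
- The arm moves only by the tool apply_moves, never from a script. Its argument "commands" is a list that holds one entry, the list of rows, each a list of 6 numbers: the shift along the tool's x, y, z in units of 0.04 m (1.0 is 0.04 m), then the turn, a rotation vector about the tool's x, y, z in units of 5 degrees (1.0 is 5 degrees). A call has 1 to 8 rows; each row shifts and turns the pose as measured when the row begins, along the tool's axes as they then stand; what a row does not reach is not made up. A row lasts 1/12 s, in which the tool goes at most 41.7 mm and 7.16 degrees, less where a joint would pass 70% of its speed; a pose out of reach is approached as far as the arm can. A call with a number of a shift or a turn outside -1 to 1 is refused whole. A call with a gripper value outside its range is refused whole. "claw" is the finger opening in mm, from 0 to 85.4, set as the call begins (left out, the last holds). The fingers move at their own pace and stop on an object; the grip force is fixed at half the most. Time passes only in rows, so rows that do not move let the fingers close. It gives the time, the measured TCP pose, the force and the opening at its end, in the units of the state.
- readout.read_state(): the state, without advancing time (a new reading comes with each control period).
- eyes.get_image(name): name is "side" or "top"; returns a dict with "image" (384x512x3 uint8, red, green, blue), "mtx" (3x3 intrinsics, pixels), "rvec" (rotation vector, rad) and "tvec" (3), from world to camera coordinates, as OpenCV has them. Camera axes: x right, y down, z forward; pixel columns grow to the right and rows downward; lengths in mm; the calibration is good to about 2 mm. A picture is of the moment at which its call begins. There is no depth.
- finish_job(): hands the job in, once; it reports no verdict.
The state is a dict: "clock": time; "qpos": joint angles; "qd": joint speeds; "tau": joint torques, N m; "eef_pos": TCP position; "tool_rot": TCP orientation; "force": force on the tool from outside, world axes, zero at the start; "torque": the same for the moment, N m; "width": finger opening in mm.
Only numpy, scipy, OpenCV 4.12 (cv2) and the standard library are available. Lean on these libraries where they do the work, as an engineer would, in place of code of your own. Each camera call takes 0.05 s, during which the arm holds its last target. There are 200 camera calls.

TASK

Turn the clean square cover plate over on the sprung dark bed, from blue side up to bare metal side up, using the steel lifter and never touching the cover with the fingers. Keep the blade lightly pressed on the bed and slide it under the cover from the side away from the red buffer, until the cover sits right back against the blade's lip and presses the sprung buffer in by 2 to 4 millimetres; lift it clear on the blade, then with one quick turn of the wrist, low over the bed, roll it over the lip so that it falls back flat on the bed. Press neither bed nor buffer hard, lay the lifter blade down flat in the middle of its wooden block again, and do not disturb the tools and parts lying around.

Things in the scene. Friction and masses are not known exactly. Their poses are not given: they have to be found in the camera images.
- station: Green fixed frame of the sprung bed, 140 (x) x 270 (y) mm. Origin: centre of its underside, on the bench; z up; +y points to the buffer end; the robot is on its -x side. It carries the dark bed, 120 (x) x 250 (y) mm, centred over the origin, top 45 mm above the origin when unloaded, and the buffer; behind that its rail and carriage, 57 mm high.
- buffer (a joint): How far the red buffer bar is pushed in along station +y, m: 0 free, spring 3 N per mm, bottoms at 0.008. Bar 110 mm long (x), 16 mm high, underside 3 mm over the bed, face to -y. Its carriage is clamped anew each time: the free face stands anywhere from station y = +0.089 to +0.115, which is not reported, so feel for it. A cover pushed on it squares itself up.
- cover_center (a point): Centre of the loose square cover plate: aluminium, 90 x 90 x 8 mm, about 0.16 kg, blue top, bare grey underside; z points out of the blue face, x and y along its sides. At the start it lies on the bed 5 to 50 mm short of the buffer, up to 0.1 rad askew.
- lifter_blade (a point): Centre of the underside of the lifter's blade. Cranked steel turner, about 0.2 kg: flat blade 100 (x) x 75 (y) x 2 mm, z up. Its -y edge carries a lip 2 mm thick, 12 mm high from the underside, inner face at y = -0.0355; its +y edge goes under things (point it to the buffer). A cover seated on the lip has its centre at y = +0.0095 here.
- lifter_grip (a point): Hold here: on the axis of the lifter's orange eight-sided handle, 24 mm across flats, from x = -0.175 to -0.075 of the blade frame. This point: x -0.120, y 0, z +0.030 there, same axes. Flats every 45 degrees: grip from above or leaning 45 degrees. Leaning to +y (fingers down and to -y) shares the turn about 45-55 degrees each way. Grip firmly (50 N).
- block_top (a point): Centre of the top of the fixed wooden rest block, 110 (x) x 100 (y) mm, cork top 40 mm above the bench; z up. The lifter's blade lies centred here with x along the block's x, the handle overhanging towards the robot; lay it back the same way.
- screwdriver: Bystander: screwdriver with orange handle, lying to the left; leave alone.
- wrench: Bystander: steel wrench lying to the left; leave alone.
- bearing: Bystander: steel bearing ring 52 mm wide, 15 mm high, near the block and bed; leave alone.
- hub: Bystander: dark steel disc 60 mm wide, 20 mm high, to the right; leave alone.
- bed: The dark bed plate of the station (see there); it stays level and gives only straight down on springs, 6 N per mm, bottoming after 5 mm. Origin at the station's origin (it sinks with the bed).
- cover: The same cover plate; origin at the centre of its grey face. All edges are bevelled on both faces, 3 mm high and 6 mm wide (face flats 78 mm square): a thin blade kept down on the bed wedges beneath it with a few N of push; a blade more than about 1 mm above the bed only shoves it.
- lifter: The same lifter (origin and axes as point lifter_blade). Turned about its +x by 100 degrees or more, leading edge upward, it stands the cover on the lip and lets it fall over to the lip's side, blue face down, landing about 50 mm beyond the lip. At the start it lies flat on the block, handle to the robot.
There are look-alikes about, which are no part of the job. There is more than one size of the lifter; the job needs the larger.

How it is judged:
By the outcome, as a careful person would: the job done as asked, in the order asked, and still so for the second after the job is handed in, with the robot touching nothing.
It also fails if it takes over 72 s, if anything falls off the work surface, if the arm or the gripper's body presses on something with over 40 N, if the wrist force passes 120 N, or if a joint passes its speed limit or range.

## Working session

There is one attempt and no reset: what is moved stays moved. The work goes in short steps, Python scripts to look and compute and a tool call to move; the robot and the scene stay as the last step left them, time stands still between calls to the robot, and variables do not carry over. Pictures are saved under pics/ and viewed, about 8 in all and at most 12, crops included, and the job is handed in when it is done.

Besides the shell and the picture viewer there is one more tool, called as name([rows], argument=value, ...), one row to a line, values as JSON. apply_moves: Moves the arm, as the interface text tells. Shifts and turns lie within -1 to 1; 1 stands for 0.04 m of shift or 5 degrees of turn. Its arguments: {"type":"object","properties":{"commands":{"type":"array"},"claw":{"type":"number"}},"required":["commands"]}

```bash
mkdir -p pics; cat > h.py <<'E'
import numpy as np, cv2
from scipy.spatial.transform import Rotation as R
from cell import readout, eyes, finish_job
def shot(n):
    d=eyes.get_image(n); return d
def ray(d,u,v,z):
    Rm=cv2.Rodrigues(np.array(d['rvec'],float))[0]; t=np.array(d['tvec'],float).ravel()
    p=cv2.undistortPoints(np.array([[[u,v]]],float),np.array(d['mtx'],float),None).ravel()
    c=-Rm.T@t; r=Rm.T@np.array([p[0],p[1],1]); s=(z-c[2])/r[2]; return c+s*r
def proj(d,P):
    return cv2.projectPoints(np.array(P,float).reshape(-1,3),np.array(d['rvec'],float),np.array(d['tvec'],float),np.array(d['mtx'],float),None)[0].reshape(-1,2)
E
python3 - <<'E'
from h import *
s=readout.read_state(); print(s)
import pickle
for n in('top','side'):
    d=shot(n); pickle.dump(d,open(f'{n}0.pkl','wb')); im=cv2.cvtColor(d['image'],cv2.COLOR_RGB2BGR)
    cv2.imwrite(f'pics/{n}0.png',cv2.resize(im,(800,600),interpolation=cv2.INTER_CUBIC)); Rm=cv2.Rodrigues(np.array(d['rvec'],float))[0]
    print(n,-Rm.T@np.array(d['tvec'],float).ravel(),Rm[2])
E
```

```text
{'clock': 0.0, 'qpos': array([ 1.17822434,  0.62931703,  0.03843976,  1.51839634, -0.02701294,
        0.99630344, -0.0200164 ]), 'qd': array([-0.00040854, -0.0001843 ,  0.00171627,  0.0001006 ,  0.00019429,
       -0.00014122, -0.00033754]), 'tau': array([-6.21977542e-04, -5.63397539e+01,  1.22613888e+00, -1.93443060e+01,
        1.11515075e-02,  1.06868026e-02,  2.79080047e-05]), 'eef_pos': array([ 208.46809708, -614.98736534,  230.39884321]), 'tool_rot': array([-1.57080854,  0.00190633, -1.24404665]), 'force': array([ 0.06269278, -1.16395643,  1.0125496 ]), 'torque': array([-0.00040489, -0.0017952 , -0.04305639]), 'width': 85.47892622270282}
top [ 428.8290033   -22.56504906 1264.38956529] [ 0.08213662  0.00775497 -0.99659091]
side [ 157.82880288  713.66586925 1030.42505392] [ 0.30419671 -0.58764307 -0.74975995]
```

View pics/top0.png

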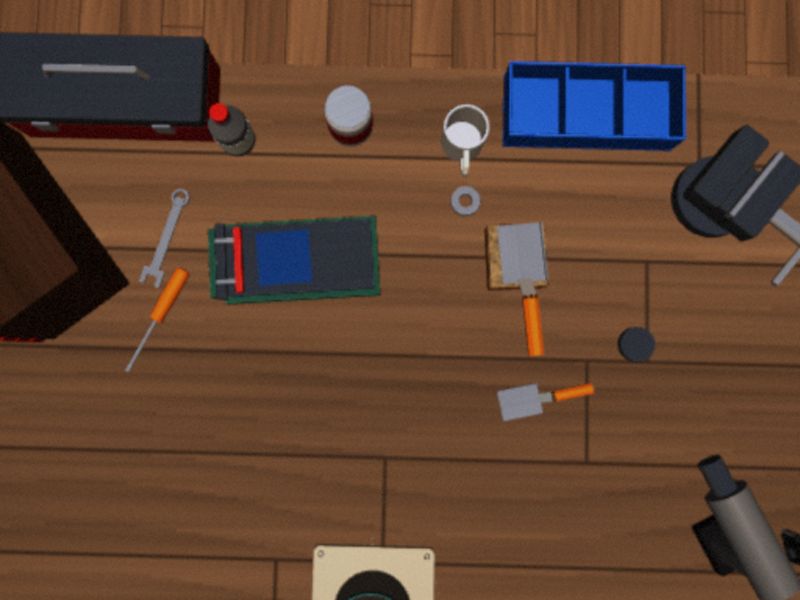

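View pics/side0.png

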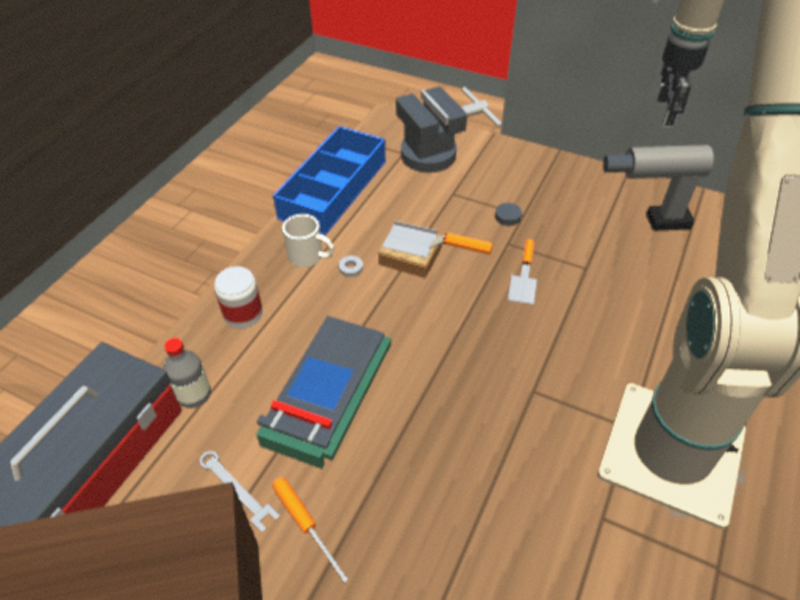

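The pictures show two lifters that could be confused, in 800x600 top-view pixels:
- (520,255): large turner on the wooden block, handle to (533,325).
- (545,400): smaller turner lying on the bench.

I choose the larger one on the block. The screwdriver handle at (170,295) is also orange. The station is at (295,260), with the red bar on its left at (238,260) and the blue cover at (285,258).

```bash
cat > meas.py <<'E'
from h import *
import pickle
def mask(d,lo,hi):
    return cv2.inRange(cv2.cvtColor(d['image'],cv2.COLOR_RGB2HSV),lo,hi)
def comps(m,mn=30):
    cs,_=cv2.findContours(m,cv2.RETR_EXTERNAL,cv2.CHAIN_APPROX_NONE)
    return sorted([c for c in cs if cv2.contourArea(c)>mn],key=cv2.contourArea,reverse=True)
def rect(d,c,z):
    P=np.array([ray(d,*p,z)[:2] for p in c.reshape(-1,2).astype(float)],np.float32)
    r=cv2.minAreaRect(P); return r
C={'blue':((105,120,40),(130,255,255)),'orange':((8,200,150),(18,255,255)),'green':((60,80,20),(95,255,255)),'red':((0,180,120),(5,255,255)),'steel':((85,10,110),(130,90,220))}
E
python3 - <<'E'
from meas import *
for n in('top','side'):
    d=pickle.load(open(n+'0.pkl','rb'))
    for k,z in(('blue',53),('orange',80),('green',20),('red',56),('steel',42)):
        for c in comps(mask(d,*C[k]))[:6]:
            x,y,w,h=cv2.boundingRect(c); r=rect(d,c,z)
            print(n,k,int(cv2.contourArea(c)),'px800',int((x+w/2)*1.5625),int((y+h/2)*1.5625),'rect',np.round(r[0]),np.round(r[1]),round(r[2],1))
    im=cv2.cvtColor(d['image'],cv2.COLOR_RGB2BGR)
    cr=im[125:240,300:400] if n=='top' else im[135:185,235:325]
    cr=cv2.resize(cr,None,fx=600/cr.shape[0] if n=='top' else 6,fy=600/cr.shape[0] if n=='top' else 6,interpolation=cv2.INTER_CUBIC)
    cv2.imwrite(f'pics/crop_{n}.png',cr); print(cr.shape)
E
```

```text
top blue 6102 px800 594 105 rect [ 866. -358.] [151. 312.] 0.0
top blue 1122 px800 283 257 rect [589. 167.] [92. 92.] 6.4
top orange 296 px800 533 327 rect [ 481. -252.] [93. 24.] 6.6
top orange 255 px800 168 294 rect [518. 351.] [21. 94.] 62.9
top orange 127 px800 574 392 rect [ 376. -319.] [16. 63.] 12.7
top green 429 px800 303 260 rect [590. 142.] [137. 265.] 5.0
top green 108 px800 213 263 rect [580. 295.] [116.  11.] 5.2
top red 137 px800 237 259 rect [584. 245.] [110.  12.] 4.6
top red 93 px800 218 112 rect [838. 289.] [29. 31.] 47.7
top steel 843 px800 521 253 rect [ 608. -238.] [95. 70.] 6.7
top steel 518 px800 347 107 rect [856.  69.] [70. 72.] 47.2
top steel 382 px800 521 403 rect [ 356. -238.] [47. 63.] 12.7
top steel 212 px800 462 134 rect [ 812. -135.] [56. 41.] 45.6
top steel 194 px800 465 200 rect [ 696. -141.] [43. 44.] 64.9
top steel 158 px800 164 242 rect [615. 377.] [ 29. 153.] 74.5
(600, 522, 3)
side blue 2485 px800 328 181 rect [ 861. -346.] [170. 360.] 0.0
side blue 821 px800 320 382 rect [588. 169.] [89. 89.] 6.6
side orange 82 px800 468 243 rect [ 480. -243.] 
[... 260 characters left out ...]
28.8
side red 4458 px800 412 39 rect [  981. -1022.] [654. 462.] 24.8
side red 149 px800 301 414 rect [584. 241.] [111.  15.] 4.9
side red 127 px800 101 467 rect [816. 463.] [169.  14.] 89.4
side red 87 px800 238 314 rect [810. 104.] [49. 35.] 31.7
side red 82 px800 173 346 rect [870. 219.] [29. 39.] 58.3
side steel 4291 px800 81 433 rect [934. 434.] [147. 336.] 0.3
side steel 2463 px800 321 380 rect [596. 147.] [125. 254.] 5.0
side steel 218 px800 447 102 rect [ 751. -765.] [ 76. 140.] 53.5
side steel 213 px800 410 240 rect [ 609. -239.] [93. 68.] 5.4
side steel 160 px800 242 490 rect [605. 397.] [ 29. 150.] 73.4
side steel 153 px800 417 110 rect [ 807. -694.] [ 41. 141.] 50.9
(300, 540, 3)
```

View pics/crop_top.png

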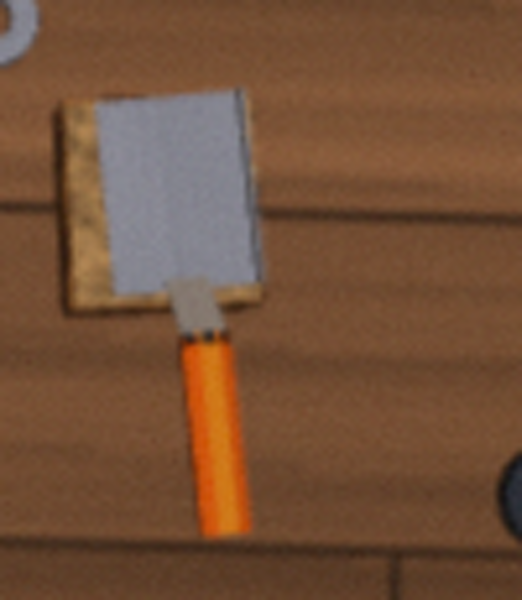

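The crop shows the large turner on the block: lip on the right edge (240,180), handle at (215,440). The blade sits right of the block's centre, with a wide cork margin on the left and almost none on the right. Next I measure the block and station and plan the first move.

```bash
cat >> h.py <<'E'
def lrot(yaw,lean):  # lifter yaw deg, tool lean deg to +y; opt A (z=+lx)
    l=np.radians(lean); a=np.array([0,-np.sin(l),-np.cos(l)]); z=np.array([1.,0,0]); x=np.cross(a,z)
    return R.from_euler('z',yaw,degrees=True)*R.from_matrix(np.array([x,a,z]).T)
def cur():
    s=readout.read_state(); return np.array(s['eef_pos']),R.from_euler('xyz',s['tool_rot']),s
def plan(p,r,n=None,start=None):
    from scipy.linalg import logm,expm
    p0,r0=start if start else cur()[:2]
    T0=np.eye(4);T0[:3,:3]=r0.as_matrix();T0[:3,3]=p0
    T=np.eye(4);T[:3,:3]=r.as_matrix();T[:3,3]=p
    L=np.real(logm(np.linalg.inv(T0)@T))
    if n is None:
        rv=np.linalg.norm((r0.inv()*r).as_rotvec(degrees=True)); n=int(np.ceil(max(rv/4.8,np.linalg.norm(p-p0)/36)))
    M=expm(L/n); v=M[:3,3]/40; w=R.from_matrix(M[:3,:3]).as_rotvec(degrees=True)/5
    print('rows',n,np.round(np.r_[v,w],3).tolist()); return n
def where():
    p,r,s=cur(); print('t',round(s['clock'],2),'pos',np.round(p,1),'rot',np.round(s['tool_rot'],3),'F',np.round(s['force'],1),'q',np.round(s['qpos'],2),'w',round(s['width'],1))
E
python3 - <<'E'
from meas import *
for n in('top','side'):
    d=pickle.load(open(n+'0.pkl','rb'));hsv=cv2.cvtColor(d['image'],cv2.COLOR_RGB2HSV)
    # station: green + dark bed
    m=cv2.inRange(hsv,(60,80,20),(95,255,255))
    box=np.zeros_like(m)
    if n=='top': box[125:205,125:250]=1
    else: box[190:300,155:255]=1
    pts=cv2.findNonZero(m*box)
    for z in(0,40,45): r=rect(d,pts,z); print(n,'green all z',z,np.round(r[0],1),np.round(r[1],1),round(r[2],1))
    print('bed px',hsv[165,225] if n=='top' else hsv[220,225])
    if n=='top':
        print('block px',hsv[165,315], 'wood', hsv[165,290])
        bm=cv2.inRange(hsv,(10,70,120),(25,200,255)); 
        b2=np.zeros_like(m); b2[135:190,300:360]=1
        h=cv2.findNonZero(cv2.bitwise_or(bm,cv2.inRange(hsv,*C['steel']))*b2); r=rect(d,h,40); print('block+blade',np.round(r[0],1),np.round(r[1],1),round(r[2],1))
# pregrasp
p0=np.array([440,-310,230.])
plan(p0,cur()[1])
E
```

```text
top green all z 0 [591.5 158. ] [139.6 296.5] 4.9
top green all z 40 [586.3 152.3] [135.2 287.1] 4.9
top green all z 45 [585.7 151.6] [134.6 286. ] 4.9
bed px [110  53  58]
block px [ 15 137 136] wood [ 11 145  88]
block+blade [ 607.4 -227.7] [145.6 158.8] 1.4
side green all z 0 [546.5 159.9] [313.3 128.5] 69.8
side green all z 40 [531.4 181.4] [301.1 123.5] 69.8
side green all z 45 [529.5 184.1] [299.6 122.9] 69.8
bed px [106  42 115]
rows 11 [-0.488, 0.002, 0.721, -0.0, 0.0, -0.0]
```

apply_moves([
  [[-0.49,0,0.72,0,0,0],[-0.49,0,0.72,0,0,0],[-0.49,0,0.72,0,0,0],[-0.49,0,0.72,0,0,0],[-0.49,0,0.72,0,0,0],[-0.49,0,0.72,0,0,0],[-0.49,0,0.72,0,0,0],[-0.49,0,0.72,0,0,0]],
], claw=50)

```text
clock: 0.77
eef_pos: [373.0, -391.7, 225.1]
tool_rot: [-1.58, 0.004, -1.264]
force: [0.5, -0.3, -1.1]
width: 49.9
```

```bash
python3 - <<'E'
from meas import *
where()
d=pickle.load(open('top0.pkl','rb'));hsv=cv2.cvtColor(d['image'],cv2.COLOR_RGB2HSV)
f=lambda u,v,z:np.round(ray(d,300+u/5.217-.5,125+v/5.217-.5,z)[:2],1)
print('block TL,BL,BR,TR',f(62,100,40),f(70,310,40),f(262,297,40),f(252,92,40))
print('blade TL,BL,BR,TR',f(97,103,42),f(115,294,42),f(262,283,42),f(240,90,50))
bm=cv2.inRange(hsv,(100,25,35),(118,90,90)); b=np.zeros_like(bm); b[135:195,160:245]=1
pts=cv2.findNonZero(bm*b); r=rect(d,pts,45); print('bed',np.round(r[0],1),np.round(r[1],1),round(r[2],1))
# right (-y) bed edge along image row 165, and red bar columns
print(hsv[165,230:250].tolist())
print('red row',[(u,hsv[166,u].tolist()) for u in range(136,164)])
print([np.round(ray(d,u,166,64)[:2],1).tolist() for u in (149,151,153,155)])
E
```

```text
t 0.77 pos [ 373.  -391.7  225.1] rot [-1.58   0.004 -1.264] F [ 0.5 -0.3 -1.1] q [ 0.73  0.48  0.04  1.82 -0.02  0.84 -0.49] w 49.9
block TL,BL,BR,TR [ 655.4 -178. ] [ 547.  -183.7] [ 556.2 -281.5] [ 662.  -275.5]
blade TL,BL,BR,TR [ 653.9 -195.7] [ 555.6 -206.2] [ 563.1 -281. ] [ 660.9 -267.3]
bed [592.  123.6] [117.4 208.1] 4.7
[[115, 50, 56], [115, 53, 53], [112, 48, 58], [113, 52, 59], [115, 52, 59], [107, 42, 54], [113, 57, 58], [104, 60, 55], [79, 77, 56], [79, 139, 68], [78, 136, 75], [70, 103, 77], [17, 123, 93], [12, 137, 110], [12, 141, 107], [11, 141, 107], [12, 149, 106], [13, 144, 110], [13, 153, 107], [13, 141, 112]]
red row [(136, [79, 132, 77]), (137, [75, 121, 76]), (138, [83, 57, 58]), (139, [103, 51, 60]), (140, [113, 42, 55]), (141, [114, 46, 56]), (142, [108, 53, 58]), (143, [126, 24, 54]), (144, [108, 34, 37]), (145, [113, 39, 52]), (146, [106, 58, 57]), (147, [110, 29, 53]), (148, [110, 59, 52]), (149, [176, 103, 69]), (150, [1, 209, 182]), (151, [2, 225, 203]), (152, [1, 217, 209]), (153, [1, 218, 202]), (154, [0, 218, 117]), (155, [179, 135, 53]), (156, [140, 45, 51]), (157, [105, 57, 54]), (158, [116, 34, 53]), (159, [109, 50, 56]), (160, [108, 47, 54]), (161, [115, 54, 61]), (162, [117, 46, 56]), (163, [118, 60, 60])]
[[580.9, 250.0], [581.0, 244.8], [581.2, 239.5], [581.3, 234.3]]
```

```bash
cat > kin.py <<'E'
from h import *
import itertools
D=[(np.array([1.17822434,0.62931703,0.03843976,1.51839634,-0.02701294,0.99630344,-0.0200164]),[-1.57080854,0.00190633,-1.24404665])]
Rt=R.from_matrix(np.array([[-1,0,0],[0,0,1],[0,1,0]]).T) # tool x=-fx ; tool y=fz ; tool z=fy
def fk(q,s,c):
    return R.from_euler('ZYZYZYZ',[s[0]*q[0]+c,q[1],s[1]*q[2],q[3],s[2]*q[4],q[5],s[3]*q[6]])*Rt
if __name__=='__main__':
    p,r,s=cur(); D.append((s['qpos'],s['tool_rot'])); where()
    out=[]
    for sg in itertools.product((1,-1),repeat=4):
      for c in np.arange(-.2,.2,.002):
        e=sum((fk(q,sg,c).inv()*R.from_euler('xyz',t)).magnitude() for q,t in D); out.append((e,sg,c))
    out.sort(key=lambda a:a[0]); 
    seen=[]
    for o in out:
        if o[1] not in seen: seen.append(o[1]); print(o)
        if len(seen)>3: break
    plan(np.array([440,-300,190.]),lrot(6.6,20))
E
python3 kin.py
```

```text
t 0.77 pos [ 373.  -391.7  225.1] rot [-1.58   0.004 -1.264] F [ 0.5 -0.3 -1.1] q [ 0.73  0.48  0.04  1.82 -0.02  0.84 -0.49] w 49.9Traceback (most recent call last):
  File "kin.py", line 12, in <module>
    e=sum((fk(q,sg,c).inv()*R.from_euler('xyz',t)).magnitude() for q,t in D); out.append((e,sg,c))
  File "kin.py", line 12, in <genexpr>
    e=sum((fk(q,sg,c).inv()*R.from_euler('xyz',t)).magnitude() for q,t in D); out.append((e,sg,c))
           ~~^^^^^^^^
  File "kin.py", line 6, in fk
    return R.from_euler('ZYZYZYZ',[s[0]*q[0]+c,q[1],s[1]*q[2],q[3],s[2]*q[4],q[5],s[3]*q[6]])*Rt
           ~~~~~~~~~~~~^^^^^^^^^^^^^^^^^^^^^^^^^^^^^^^^^^^^^^^^^^^^^^^^^^^^^^^^^^^^^^^^^^^^^^
  File "scipy/spatial/transform/_rotation.pyx", line 1413, in scipy.spatial.transform._rotation.Rotation.from_euler
ValueError: Expected axis specification to be a non-empty string of upto 3 characters, got ZYZYZYZ
```

```bash
python3 - <<'E'
s=open('kin.py').read()
s=s.replace("R.from_euler('ZYZYZYZ',[s[0]*q[0]+c,q[1],s[1]*q[2],q[3],s[2]*q[4],q[5],s[3]*q[6]])","R.from_euler('ZYZ',[s[0]*q[0]+c,q[1],s[1]*q[2]])*R.from_euler('YZY',[q[3],s[2]*q[4],q[5]])*R.from_euler('z',s[3]*q[6])")
open('kin.py','w').write(s)
E
python3 kin.py
```

```text
t 0.77 pos [ 373.  -391.7  225.1] rot [-1.58   0.004 -1.264] F [ 0.5 -0.3 -1.1] q [ 0.73  0.48  0.04  1.82 -0.02  0.84 -0.49] w 49.9
(1.216122642693172e-08, (-1, -1, -1, -1), np.float64(1.6653345369377348e-16))
(0.013458819811593789, (-1, 1, 1, -1), np.float64(-0.09199999999999992))
(0.0707102834913654, (-1, -1, 1, -1), np.float64(-0.025999999999999857))
(0.08366229758186527, (-1, 1, -1, -1), np.float64(-0.0679999999999999))
rows 5 [-0.392, 0.119, 0.434, -0.055, 0.44, -0.804]
```

```bash
cat > ik.py <<'E'
from kin import *
from scipy.optimize import least_squares, lsq_linear
S=(-1,)*4
LO=np.array([-3.06,-.37,-1.25,.18,-1.1,.23,-2.94]);HI=np.array([3.06,2.12,1.32,2.47,4.24,1.98,2.94])
Z=np.array([0,0,1.])
def basis(q):
    A=R.from_euler('ZYZ',[-q[0],q[1],-q[2]]);B=A*R.from_euler('YZY',[q[3],-q[4],q[5]])
    return np.stack([Z,A.apply(Z),(A*R.from_euler('y',q[3])).apply(Z),B.apply(Z)],1)
def pos(q,L): return basis(q)@L
E
python3 - <<'E'
from ik import *
p,r,s=cur()
q=[D[0][0],s['qpos']]; P=[np.array([208.468,-614.987,230.399]),p]
A=np.vstack([basis(a) for a in q]); b=np.r_[P[0],P[1]]
x,res,rk,sv=np.linalg.lstsq(A,b,rcond=None); print(x,A@x-b,sv)
L=x
for nm,flip in(('A',0),('B',1)):
  for (tag,loc,lean) in(('pick',(488,-253,70),45),('slide0',None,45),('slide1',None,45),('roll',None,45),('roll',None,0),('roll',None,-30),('roll',None,-58)):
    if tag=='pick': c=np.array(loc,float);yaw=6.6
    else:
        yl={'slide0':-67,'slide1':43,'roll':10}[tag]; yaw=4.8
        c=np.array([590,143,0])+R.from_euler('z',4.8,degrees=True).apply([-120,yl,75 if tag!='roll' else 100])
    r=lrot(yaw,lean)
    if flip: r=r*R.from_euler('y',180,degrees=True)
    t=c+r.apply([0,19,0])
    best=None
    for k in range(12):
        q0=np.random.default_rng(k).uniform(np.maximum(LO,-1.5),np.minimum(HI,1.9))
        f=lambda q:np.r_[(pos(q,L)-t)/100,(fk(q,S,0).inv()*r).as_rotvec(),.003*q[2]]
        o=least_squares(f,q0,bounds=(LO,HI))
        if best is None or o.cost<best.cost: best=o
    print(nm,tag,lean,round(best.cost,5),np.round(best.x,2))
E
```

```text
[3346.91254583  474.29023073  455.70603494 3243.74992214] [26.16663737  3.57028498  7.83622619 -0.23515995 10.58303033 -7.83622619] [2.48591943 1.34644572 0.08519524 0.00550386]
A pick 45 0.08749 [-1.49  1.79  0.03  0.18  0.13  1.52 -2.94]
A slide0 45 0.13373 [-1.49  1.68  0.13  0.18  0.02  1.54 -2.94]
A slide1 45 0.1513 [-1.51  1.65  0.19  0.18 -0.05  1.54 -2.94]
A roll 45 0.14523 [-1.5   1.63  0.16  0.18 -0.02  1.56 -2.94]
A roll 0 0.0 [-0.3   0.63  0.    2.03 -0.    0.48 -1.78]
A roll -30 0.02533 [ 1.19  1.68 -0.    0.18 -0.15  1.56 -0.29]
A roll -58 0.24408 [ 1.36  1.7   0.03  0.18 -0.18  1.57 -0.16]
B pick 45 0.08749 [-1.48  1.79 -0.1   0.18  0.26  1.52  0.19]
B slide0 45 0.13373 [-1.47  1.68 -0.08  0.18  0.23  1.54  0.18]
B slide1 45 0.1513 [-1.5   1.65  0.12  0.18  0.01  1.54  0.2 ]
B roll 45 0.14523 [-1.48  1.63 -0.09  0.18  0.24  1.57  0.18]
B roll 0 0.0 [-0.3   0.63  0.    2.03 -0.    0.48  1.36]
B roll -30 0.02533 [ 1.19  1.68  0.    0.18 -0.15  1.56  2.85]
B roll -58 0.24409 [ 1.4   1.71 -0.43  0.18  0.28  1.57  2.94]
```

apply_moves([
  [[-0.39,0.12,0.43,-0.05,0.44,-0.8],[-0.39,0.12,0.43,-0.05,0.44,-0.8],[-0.39,0.12,0.43,-0.05,0.44,-0.8]],
])

```text
clock: 1.02
eef_pos: [415.7, -332.8, 207.5]
tool_rot: [-1.573, -0.216, -1.384]
force: [0.5, 0.2, 0.0]
width: 49.9
```

```bash
cat > log.py <<'E'
from h import *
import json
p,r,s=cur(); open('log.jsonl','a').write(json.dumps([list(map(float,s['qpos'])),list(map(float,p)),list(map(float,s['tool_rot']))])+'\n'); where()
E
python3 log.py
```

```text
t 1.02 pos [ 415.7 -332.8  207.5] rot [-1.573 -0.216 -1.384] F [0.5 0.2 0. ] q [ 0.37  0.44  0.21  2.02  0.14  0.55 -0.95] w 49.9
```

apply_moves([
  [[-0.39,0.12,0.43,-0.05,0.44,-0.8],[-0.39,0.12,0.43,-0.05,0.44,-0.8]],
])

```text
clock: 1.18
eef_pos: [442.6, -300.5, 192.0]
tool_rot: [-1.558, -0.345, -1.46]
force: [0.4, -0.0, -1.4]
width: 50.4
```

```bash
python3 log.py; cat >> ik.py <<'E'
import json
DATA=[(D[0][0],np.array([208.468,-614.987,230.399]))]+[(np.array(l[0]),np.array(l[1])) for l in map(json.loads,open('log.jsonl'))]
# links with offsets: base z, upper (x,y,z), forearm (x,y,z), hand: flange (x,y,z)
def basis2(q):
    A1=R.from_euler('ZY',[-q[0],q[1]]);A=A1*R.from_euler('z',-q[2]);A2=A*R.from_euler('y',q[3]);B=A2*R.from_euler('z',-q[4]);B2=B*R.from_euler('y',q[5])
    I=np.eye(3)
    return np.c_[Z,A.as_matrix()[:,[2,0]],A2.as_matrix()[:,[2,0]],B2.as_matrix()[:,[2,0]],R.from_euler('z',-q[0]).as_matrix()[:,1],A.as_matrix()[:,1],B.as_matrix()[:,1]]
def fit():
    A=np.vstack([basis2(a) for a,_ in DATA]);b=np.concatenate([p for _,p in DATA])
    lam=np.diag([1e-3]*1+[1e-3,3e-2,1e-3,3e-2,1e-3,3e-2,3e-2,3e-2,3e-2])
    prior=np.array([300,400,0,400,0,250,0,0,0,0.])
    x=np.linalg.lstsq(np.vstack([A,lam]),np.r_[b,lam@prior],rcond=None)[0]; return x,A@x-b
E
python3 - <<'E'
from ik import *
x,r=fit(); print(np.round(x,1)); print(np.round(r,1))
E
```

```text
t 1.18 pos [ 442.6 -300.5  192. ] rot [-1.558 -0.345 -1.46 ] F [ 0.4 -0.  -1.4] q [ 0.06  0.49  0.4   2.1   0.27  0.42 -1.29] w 50.4
[338.5 555.9   1.9 385.1   1.1 345.8   1.4 -11.4 -10.8  -5.8]
[-0.  -0.   0.   0.   0.1 -0.1  0.  -0.   0.1]
```

```bash
cat >> ik.py <<'E'
def solve(t,r,L,q0=None,n=10):
    best=None
    for k in range(n):
        qq=q0 if (k==0 and q0 is not None) else np.random.default_rng(k).uniform(np.maximum(LO,-1.5),np.minimum(HI,1.9))
        f=lambda q:np.r_[(basis2(q)@L-t)/100,(fk(q,S,0).inv()*r).as_rotvec(),.003*q[2]]
        o=least_squares(f,np.clip(qq,LO+.01,HI-.01),bounds=(LO,HI))
        if best is None or o.cost<best.cost-1e-4: best=o
        if n>1 and k==0 and q0 is not None and best.cost<1e-3: break
    return best
YAW=4.8;ORG=np.array([590,143,0.])
def stn(x,y,z): return ORG+R.from_euler('z',YAW,degrees=True).apply([x,y,z])
E
python3 - <<'E'
from ik import *
L,_=fit(); q=cur()[2]['qpos']
for nm,flip in(('A',0),('B',1)):
  q0=q if not flip else q+np.array([0,0,0,0,0,0,np.pi])
  for (tag,c,yaw,lean) in(('pick',np.array([488,-253,70.]),6.6,45),('s0',stn(-120,-67,75),YAW,45),('s1',stn(-120,43,75),YAW,45))+tuple(('roll',stn(-120,10,100),YAW,l) for l in(45,20,0,-20,-40,-50,-60)):
    r=lrot(yaw,lean)
    if flip: r=r*R.from_euler('y',180,degrees=True)
    b=solve(c+r.apply([0,19,0]),r,L,q0); q0=b.x
    print(nm,tag,lean,round(b.cost,5),np.round(b.x,2))
E
```

```text
A pick 45 0.00055 [-0.43  1.03  0.66  2.17  1.42  0.23 -2.94]
A s0 45 0.0 [-0.62  0.91  0.    1.96  0.85  0.94 -2.86]
A s1 45 0.0 [-0.78  0.95  0.    1.79  0.66  1.07 -2.8 ]
A roll 45 0.0 [-0.74  0.89  0.    1.85  0.7   1.06 -2.79]
A roll 20 0.0 [-0.56  0.72 -0.    2.    0.52  0.66 -2.5 ]
A roll 0 0.0 [-0.35  0.65 -0.    2.08  0.    0.41 -1.84]
A roll -20 0.0 [-0.12  0.68 -0.    2.11 -0.82  0.48 -0.85]
A roll -40 0.0 [ 0.13  0.8  -0.06  2.08 -1.1   0.74 -0.39]
A roll -50 0.0 [ 0.27  0.89 -0.15  2.05 -1.1   0.84 -0.31]
A roll -60 0.0 [ 0.35  0.99 -0.18  2.01 -1.1   0.96 -0.23]
B pick 45 0.0 [0.   0.9  0.   2.19 1.63 0.78 0.08]
B s0 45 0.0 [-0.62  0.91 -0.    1.96  0.85  0.94  0.28]
B s1 45 0.0 [-0.78  0.95  0.    1.79  0.66  1.07  0.34]
B roll 45 0.0 [-0.74  0.89  0.    1.85  0.7   1.06  0.36]
B roll 20 0.0 [-0.56  0.72 -0.    2.    0.52  0.66  0.64]
B roll 0 0.0 [-0.35  0.65 -0.    2.08  0.    0.41  1.3 ]
B roll -20 0.0 [-0.12  0.68 -0.    2.11 -0.82  0.48  2.3 ]
B roll -40 0.0 [ 0.13  0.8  -0.06  2.08 -1.1   0.74  2.75]
B roll -50 0.0 [ 0.27  0.89 -0.15  2.05 -1.1   0.84  2.83]
B roll -60 0.0 [ 0.35  0.99 -0.18  2.01 -1.1   0.96  2.91]
```

apply_moves([
  [[0,0,0,0,-1,0],[0,0,0,0,-1,0],[0,0,0,0,-1,0],[0,0,0,0,-1,0],[0,0,0,0,-1,0],[0,0,0,0,-1,0],[0,0,0,0,-1,0],[0,0,0,0,-1,0]],
])

```text
clock: 1.85
eef_pos: [453.5, -275.6, 185.7]
tool_rot: [-1.8, -0.255, -0.654]
force: [-1.2, 1.0, -0.4]
width: 50.0
```

apply_moves([
  [[0,0,0,0,-1,0],[0,0,0,0,-1,0],[0,0,0,0,-1,0],[0,0,0,0,-1,0],[0,0,0,0,-1,0],[0,0,0,0,-1,0],[0,0,0,0,-1,0],[0,0,0,0,-1,0]],
])

```text
clock: 2.52
eef_pos: [452.0, -274.4, 183.8]
tool_rot: [-1.908, -0.036, 0.058]
force: [0.1, -0.4, -0.1]
width: 49.9
```

```bash
cat >> h.py <<'E'
def rB(yaw,lean): return lrot(yaw,lean)*R.from_euler('y',180,degrees=True)
E
python3 log.py; python3 - <<'E'
from h import *
r=rB(6.6,45); g=np.array([488,-253,70.])
plan(g+r.apply([0,19-80,0]),r)
from ik import *
x,rr=fit(); print(np.round(x,1),np.abs(rr).max())
E
```

```text
t 2.52 pos [ 452.  -274.4  183.8] rot [-1.908 -0.036  0.058] F [ 0.1 -0.4 -0.1] q [ 0.3   0.47 -0.01  2.1   0.66  0.52 -0.23] w 49.9
rows 21 [0.118, 0.029, 0.055, -0.193, -0.879, 0.193]
[ 3.363e+02  5.593e+02 -4.000e-01  3.823e+02  1.000e-01  3.502e+02
 -1.000e-01 -1.160e+01 -1.590e+01 -5.000e-01] 0.028671711039521597
```

apply_moves([
  [[0.12,0.03,0.05,-0.19,-0.88,0.19],[0.12,0.03,0.05,-0.19,-0.88,0.19],[0.12,0.03,0.05,-0.19,-0.88,0.19],[0.12,0.03,0.05,-0.19,-0.88,0.19],[0.12,0.03,0.05,-0.19,-0.88,0.19],[0.12,0.03,0.05,-0.19,-0.88,0.19],[0.12,0.03,0.05,-0.19,-0.88,0.19],[0.12,0.03,0.05,-0.19,-0.88,0.19]],
])

```text
clock: 3.18
eef_pos: [481.4, -255.9, 163.4]
tool_rot: [-1.965, 0.335, 0.607]
force: [0.1, -0.5, -0.2]
width: 49.8
```

apply_moves([
  [[0.12,0.03,0.05,-0.19,-0.88,0.19],[0.12,0.03,0.05,-0.19,-0.88,0.19],[0.12,0.03,0.05,-0.19,-0.88,0.19],[0.12,0.03,0.05,-0.19,-0.88,0.19],[0.12,0.03,0.05,-0.19,-0.88,0.19],[0.12,0.03,0.05,-0.19,-0.88,0.19],[0.12,0.03,0.05,-0.19,-0.88,0.19],[0.12,0.03,0.05,-0.19,-0.88,0.19]],
])

```text
clock: 3.85
eef_pos: [492.2, -225.5, 129.2]
tool_rot: [-1.778, 0.67, 1.266]
force: [0.0, 0.5, 0.0]
width: 49.8
```

```bash
python3 log.py; python3 - <<'E'
from h import *
r=rB(6.6,45); g=np.array([488,-253,70.])
plan(g+r.apply([0,19-80,0]),r)
E
```

```text
t 3.85 pos [ 492.2 -225.5  129.2] rot [-1.778  0.67   1.266] F [0.  0.5 0. ] q [-0.01  0.71 -0.06  2.11  1.2   0.8   0.2 ] w 49.8
rows 5 [0.106, 0.006, 0.058, -0.171, -0.74, 0.183]
```

apply_moves([
  [[0.1,0,0.06,-0.17,-0.74,0.18],[0.1,0,0.06,-0.17,-0.74,0.18],[0.1,0,0.06,-0.17,-0.74,0.18],[0.1,0,0.06,-0.17,-0.74,0.18],[0.1,0,0.06,-0.17,-0.74,0.18],[0,0,0,0,0,0]],
])

```text
clock: 4.35
eef_pos: [482.1, -206.2, 110.6]
tool_rot: [-1.551, 0.783, 1.721]
force: [-0.5, 0.8, 0.1]
width: 49.8
```

```bash
python3 log.py; python3 - <<'E'
from h import *
r=rB(6.6,45); g=np.array([488,-253,70.])
n=plan(g+r.apply([0,19-30,0]),r,n=4)
d=shot('top'); d2=shot('side')
for n,d,b in(('t',d,(120,240,280,400)),('s',d2,(90,190,215,350))):
    im=cv2.cvtColor(d['image'],cv2.COLOR_RGB2BGR)[b[0]:b[1],b[2]:b[3]]; cv2.imwrite(f'pics/pre_{n}.png',im); 
a=cv2.imread('pics/pre_t.png');b=cv2.imread('pics/pre_s.png')
a=cv2.resize(a,(400,400),interpolation=cv2.INTER_CUBIC);b=cv2.resize(b,(400,296),interpolation=cv2.INTER_CUBIC);b=cv2.copyMakeBorder(b,0,104,0,0,0)
cv2.imwrite('pics/pre.png',np.hstack([a,b]))
E
```

```text
t 4.35 pos [ 482.1 -206.2  110.6] rot [-1.551  0.783  1.721] F [-0.5  0.8  0.1] q [-0.11  0.77 -0.06  2.2   1.4   0.84  0.24] w 49.8
rows 4 [-0.029, 0.319, -0.001, 0.014, 0.07, 0.006]
```

View pics/pre.png

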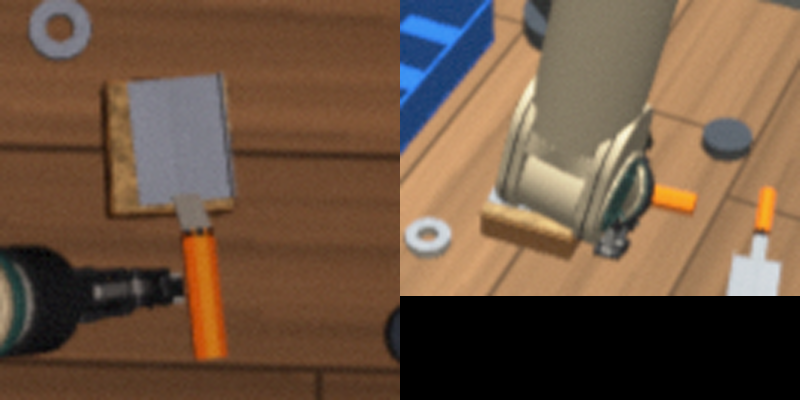

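The gripper leans in from the left at left-crop pixel (180,285), level with the middle of the handle at (203,290). Everything is clear, so I go in.

apply_moves([
  [[-0.03,0.32,0,0.01,0.07,0.01],[-0.03,0.32,0,0.01,0.07,0.01],[-0.03,0.32,0,0.01,0.07,0.01],[-0.03,0.32,0,0.01,0.07,0.01],[0,0,0,0,0,0]],
])

```text
clock: 4.87
eef_pos: [491.9, -249.9, 80.2]
tool_rot: [-1.597, 0.788, 1.654]
force: [-0.3, 0.1, 0.4]
width: 50.2
```

```bash
python3 log.py; python3 - <<'E'
from h import *
r=rB(6.6,45); g=np.array([488,-253,70.])
n=plan(g+r.apply([0,19,0]),r,n=4)
E
```

```text
t 4.87 pos [ 491.9 -249.9   80.2] rot [-1.597  0.788  1.654] F [-0.3  0.1  0.4] q [-0.04  0.85 -0.02  2.18  1.53  0.8   0.13] w 50.2
rows 4 [0.033, 0.175, 0.028, 0.011, -0.065, -0.008]
```

apply_moves([
  [[0.03,0.18,0.03,0.01,-0.07,-0.01],[0.03,0.18,0.03,0.01,-0.07,-0.01],[0.03,0.18,0.03,0.01,-0.07,-0.01],[0.03,0.17,0.03,0.01,-0.06,-0.01],[0,0,0,0,0,0]],
])

```text
clock: 5.28
eef_pos: [490.5, -268.7, 56.1]
tool_rot: [-1.575, 0.784, 1.682]
force: [-0.0, -0.6, -1.1]
width: 50.3
```

```bash
python3 log.py; python3 - <<'E'
from h import *
r=rB(6.6,45); g=np.array([488,-253,70.])
n=plan(g+r.apply([0,19,0]),r,n=1)
E
```

```text
t 5.28 pos [ 490.5 -268.7   56.1] rot [-1.575  0.784  1.682] F [-0.  -0.6 -1.1] q [-0.01  0.9  -0.01  2.18  1.61  0.78  0.09] w 50.3
rows 1 [0.034, -0.051, 0.017, 0.016, -0.031, 0.017]
```

Within 2–3 mm. Closing.

apply_moves([
  [[0.03,-0.05,0.02,0.02,-0.03,0.02],[0,0,0,0,0,0],[0,0,0,0,0,0],[0,0,0,0,0,0],[0,0,0,0,0,0],[0,0,0,0,0,0]],
], claw=10)

```text
clock: 5.78
eef_pos: [489.2, -266.1, 57.0]
tool_rot: [-1.57, 0.787, 1.687]
force: [-0.4, -0.8, -0.6]
width: 22.6
```

```bash
python3 log.py; python3 - <<'E'
from h import *
p,r,s=cur(); print('err deg',np.round((rB(6.6,45).inv()*r).as_rotvec(degrees=True),2),'grasp pt',r.apply([0,-19,0])+p, s['torque'])
E
```

```text
t 5.78 pos [ 489.2 -266.1   57. ] rot [-1.57   0.787  1.687] F [-0.4 -0.8 -0.6] q [-0.01  0.9  -0.01  2.18  1.61  0.79  0.09] w 22.6
err deg [ 0.04 -0.03  0.07] grasp pt [ 487.62775315 -252.70769167   70.46873134] [ 0.7825221   0.21895313 -0.06084867]
```

apply_moves([
  [[-0.1,-0.1,0,0,0,0],[-0.2,-0.2,0,0,0,0],[-0.3,-0.3,0,0,0,0],[-0.3,-0.3,0,0,0,0],[-0.3,-0.3,0,0,0,0],[-0.2,-0.2,0,0,0,0],[0,0,0,0,0,0]],
])

```text
clock: 6.37
eef_pos: [488.3, -261.6, 137.1]
tool_rot: [-1.561, 0.776, 1.699]
force: [-0.6, -0.8, -2.3]
width: 23.0
```

```bash
python3 log.py; python3 - <<'E'
from ik import *
p,r,s=cur(); print(s['torque'])
rr=rB(YAW,45); t=stn(-120,-72,75+40)+rr.apply([0,19,0]); plan(t,rr,n=16)
L,e=fit(); print(np.abs(e).max()); b=solve(t,rr,L,s['qpos']); print(b.cost,np.round(b.x,2))
E
```

```text
t 6.37 pos [ 488.3 -261.6  137.1] rot [-1.561  0.776  1.699] F [-0.6 -0.8 -2.3] q [-0.01  0.72 -0.01  2.18  1.42  0.79  0.36] w 23.0
[ 0.99392362  0.31830948 -0.03859339]
rows 16 [0.382, -0.3, -0.034, 0.016, 0.023, 0.007]
0.009643642034859568
1.9050249051845046e-23 [-0.62  0.84 -0.    1.96  0.81  0.99  0.35]
```

apply_moves([
  [[0.38,-0.3,-0.03,0.02,0.02,0.01],[0.38,-0.3,-0.03,0.02,0.02,0.01],[0.38,-0.3,-0.03,0.02,0.02,0.01],[0.38,-0.3,-0.03,0.02,0.02,0.01],[0.38,-0.3,-0.03,0.02,0.02,0.01],[0.38,-0.3,-0.03,0.02,0.02,0.01],[0.38,-0.3,-0.03,0.02,0.02,0.01],[0.38,-0.3,-0.03,0.02,0.02,0.01]],
])

```text
clock: 7.03
eef_pos: [477.1, -104.5, 117.8]
tool_rot: [-1.559, 0.781, 1.672]
force: [0.2, -0.1, -2.5]
width: 22.8
```

apply_moves([
  [[0.38,-0.3,-0.03,0.02,0.02,0.01],[0.38,-0.3,-0.03,0.02,0.02,0.01],[0.38,-0.3,-0.03,0.02,0.02,0.01],[0.38,-0.3,-0.03,0.02,0.02,0.01],[0.38,-0.3,-0.03,0.02,0.02,0.01],[0.3,-0.24,-0.03,0.02,0.02,0.01]],
])

```text
clock: 7.53
eef_pos: [471.7, 16.2, 99.8]
tool_rot: [-1.552, 0.781, 1.667]
force: [1.0, 0.7, -2.1]
width: 22.8
```

```bash
python3 log.py; cat >> ik.py <<'E'
def hand():
    """lifter pose from the hand: grip point and blade centre in station frame, tilt errors (deg) in lifter axes"""
    p,r,s=cur(); g=r.apply([0,-19,0])+p
    e=(r*rB(YAW,45).inv()).as_rotvec(degrees=True)
    Ri=R.from_euler('z',-YAW,degrees=True); e=Ri.apply(e)
    lr=r*rB(0,45).inv(); b=g+lr.apply([120,0,-30])
    print('t',round(s['clock'],2),'blade stn',np.round(Ri.apply(b-ORG),1),'rot err stn',np.round(e,2),'F stn',np.round(Ri.apply(s['force']),1),'q',np.round(s['qpos'],2))
def go(x,y,z,n,lean=45,drx=0):
    rr=rB(YAW,lean); t=stn(x,y,z)+R.from_euler('z',YAW,degrees=True).apply(R.from_euler('x',45-lean,degrees=True).apply([-120,0,30]))+rr.apply([0,19,0]); plan(t,rr,n)
E
python3 - <<'E'
from ik import *
hand(); go(0,-72,85,4)
E
```

```text
t 7.53 pos [471.7  16.2  99.8] rot [-1.552  0.781  1.667] F [ 1.   0.7 -2.1] q [-0.44  0.84 -0.21  2.01  0.95  1.07  0.24] w 22.8
t 7.53 blade stn [  -8.7 -103.1   81.6] rot err stn [ 0.26  0.78 -0.06] F stn [ 1.1  0.6 -2.1] q [-0.44  0.84 -0.21  2.01  0.95  1.07  0.24]
rows 4 [0.129, -0.145, -0.053, -0.03, 0.026, 0.013]
```

apply_moves([
  [[0.1,-0.12,-0.05,-0.03,0.03,0.01],[0.13,-0.14,-0.05,-0.03,0.03,0.01],[0.1,-0.12,-0.05,-0.03,0.03,0.01],[0.05,-0.06,-0.03,-0.03,0.02,0.01],[0,0,0,0,0,0],[0,0,0,0,0,0]],
])

```text
clock: 8.03
eef_pos: [477.5, 43.8, 100.1]
tool_rot: [-1.572, 0.783, 1.656]
force: [-0.2, -0.7, -1.8]
width: 22.9
```

```bash
python3 - <<'E'
from ik import *
hand(); go(0,-72,75,4)
ims=[]
for n,b in(('top',(120,230,120,280)),('side',(170,310,150,300))):
    d=shot(n); im=cv2.cvtColor(d['image'],cv2.COLOR_RGB2BGR)
    p,r,s=cur(); g=r.apply([0,-19,0])+p; lr=r*rB(0,45).inv()
    C=np.array([[50,37.5,2],[50,-35.5,2],[-50,-35.5,2],[-50,37.5,2],[-50,-36.5,12],[50,-36.5,12]])
    W=lr.apply(C+np.array([120,0,-30]))+g
    f=5 if n=='top' else 4.2
    im=cv2.resize(im[b[0]:b[1],b[2]:b[3]],None,fx=f,fy=f,interpolation=cv2.INTER_CUBIC)
    for q in proj(d,W): cv2.circle(im,(int((q[0]-b[2]+.5)*f),int((q[1]-b[0]+.5)*f)),2,(0,255,255),-1)
    cv2.imwrite(f'pics/pl_{n}.png',im)
E
```

```text
t 8.03 blade stn [ -0.4 -75.6  83.6] rot err stn [ 0.11 -0.05  0.14] F stn [-0.3 -0.6 -1.8] q [-0.47  0.85 -0.22  1.97  0.93  1.11  0.23]
rows 4 [0.055, 0.02, -0.002, 0.007, 0.003, 0.006]
```

View pics/pl_top.png

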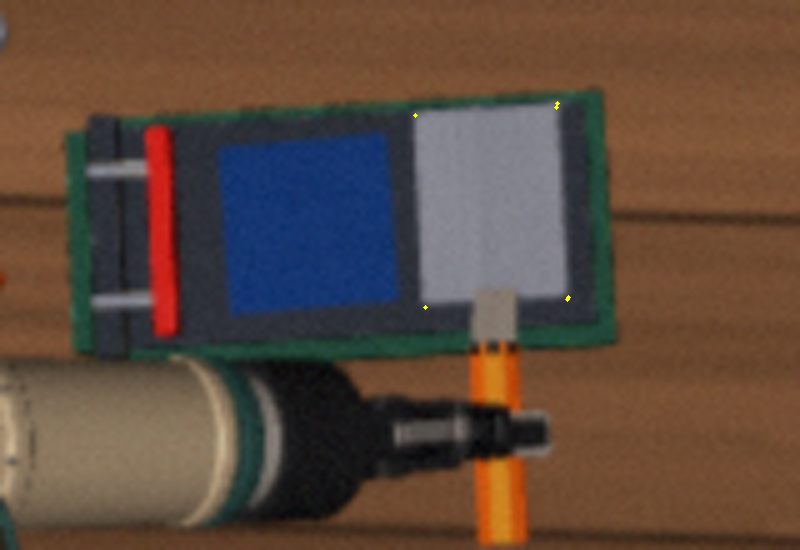

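View pics/pl_side.png

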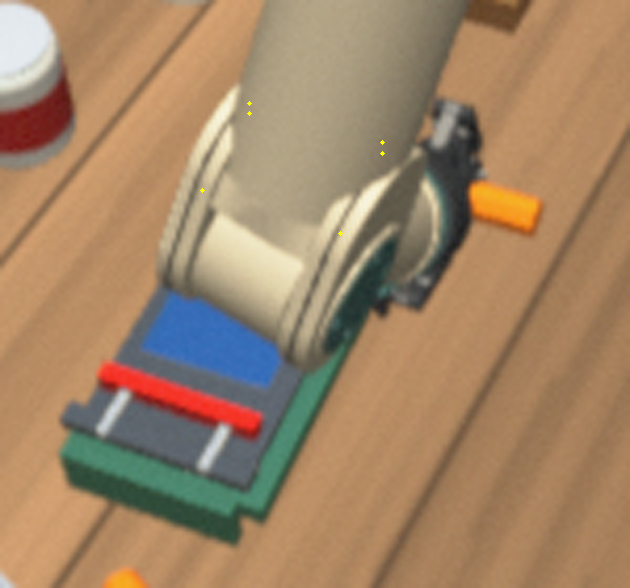

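The yellow predicted blade corners, (415,115), (557,104), (568,298) and (425,307), lie within about 1 mm of the seen blade. The arm's idea of the lifter pose is therefore right. The arm hides the blade in the side view. The cover is at (310,222) and the buffer at (160,230). Now down to just above the bed.

apply_moves([
  [[0.14,0.12,0,0.01,0,0.01],[0.16,0.13,0,0,0,0],[0.16,0.13,0,0,0,0],[0.09,0.07,0,0,0,0],[0,0,0,0,0,0],[0,0,0,0,0,0]],
])

```text
clock: 8.63
eef_pos: [476.7, 44.2, 68.5]
tool_rot: [-1.569, 0.786, 1.654]
force: [-0.1, 0.3, -2.2]
width: 23.0
```

```bash
python3 - <<'E'
from ik import *
hand(); go(0,-72,46,3)
E
```

```text
t 8.63 blade stn [ -1.2 -75.7  51.8] rot err stn [-0.05  0.06 -0.08] F stn [-0.1  0.3 -2.2] q [-0.48  0.91 -0.21  1.97  0.95  1.07  0.18]
rows 3 [0.056, 0.014, -0.01, -0.007, -0.001, -0.003]
```

apply_moves([
  [[0.04,0.03,-0.01,0,0,0],[0.04,0.03,-0.01,0,0,0],[0.03,0.02,0,0,0,0.02],[0.02,0.02,0,0,0,0.02],[0,0,0,0,0,0.02]],
])

```text
clock: 9.05
eef_pos: [477.6, 45.0, 61.7]
tool_rot: [-1.57, 0.792, 1.654]
force: [-0.6, -0.4, -0.6]
width: 22.7
```

```bash
python3 - <<'E'
from ik import *
hand()
E
```

```text
t 9.05 blade stn [ -0.2 -75.1  45. ] rot err stn [-0.4   0.04 -0.1 ] F stn [-0.7 -0.4 -0.6] q [-0.49  0.92 -0.2   1.96  0.96  1.07  0.17]
```

apply_moves([
  [[0.02,0.02,0,0,0,0],[0.02,0.02,0,0,0,0],[0.02,0.02,0,0,0,0]],
])

```text
clock: 9.3
eef_pos: [477.5, 44.4, 59.7]
tool_rot: [-1.572, 0.795, 1.651]
force: [-1.8, -0.0, 4.5]
width: 23.1
```

```bash
python3 - <<'E'
from ik import *
hand(); print(readout.read_state()['torque'])
E
```

```text
t 9.3 blade stn [ -0.3 -76.   43.1] rot err stn [-0.58 -0.03 -0.16] F stn [-1.8  0.1  4.5] q [-0.49  0.93 -0.2   1.96  0.96  1.07  0.17]
[ 0.47474648  0.1120385  -0.17289085]
```

apply_moves([
  [[0.05,-0.05,0,0,0,0],[0.07,-0.07,0,0,0,0],[0.07,-0.07,0,0,0,0],[0.05,-0.05,0,0,0,0]],
])

```text
clock: 9.63
eef_pos: [476.8, 55.4, 61.4]
tool_rot: [-1.574, 0.802, 1.645]
force: [-0.8, -1.9, 1.6]
width: 22.7
```

```bash
python3 - <<'E'
from ik import *
hand()
E
```

```text
t 9.63 blade stn [  0.  -65.5  44.9] rot err stn [-0.94 -0.13 -0.39] F stn [-0.9 -1.9  1.6] q [-0.51  0.93 -0.21  1.94  0.94  1.09  0.17]
```

apply_moves([
  [[0.08,-0.06,0,0,0.02,-0.04],[0.08,-0.06,0,0,0.02,-0.04],[0.08,-0.06,0,0,0,-0.02],[0.07,-0.05,0,0,0,-0.02]],
])

```text
clock: 9.97
eef_pos: [475.8, 69.7, 60.2]
tool_rot: [-1.58, 0.796, 1.636]
force: [-0.2, -3.4, 3.0]
width: 23.0
```

```bash
python3 - <<'E'
from ik import *
hand()
E
```

```text
t 9.97 blade stn [  0.3 -51.7  44.2] rot err stn [-0.63 -0.36 -0.71] F stn [-0.5 -3.3  3. ] q [-0.52  0.94 -0.21  1.92  0.92  1.11  0.17]
```

apply_moves([
  [[0.08,-0.06,0,-0.02,-0.05,-0.01],[0.08,-0.06,0,-0.02,-0.05,-0.01],[0.08,-0.06,0,-0.02,-0.05,-0.01],[0.08,-0.06,0,-0.02,-0.05,-0.01]],
])

```text
clock: 10.3
eef_pos: [475.3, 82.5, 60.1]
tool_rot: [-1.572, 0.802, 1.655]
force: [0.4, -6.0, 5.7]
width: 23.2
```

```bash
python3 - <<'E'
from ik import *
hand()
E
```

```text
t 10.3 blade stn [  0.6 -37.4  43.4] rot err stn [-0.94 -0.04  0.07] F stn [-0.1 -6.   5.7] q [-0.54  0.94 -0.22  1.9   0.91  1.13  0.17]
```

```bash
cat > cov.py <<'E'
from meas import *
from ik import stn,YAW,ORG
def cover(z=53):
    d=shot('top'); out=[]
    for k in('blue','red'):
        c=[c for c in comps(mask(d,*C[k])) if 120<c[:,0,0].mean()<250 and 120<c[:,0,1].mean()<210]
        if c:
            r=rect(d,c[0],z if k=='blue' else 64); l=R.from_euler('z',-YAW,degrees=True).apply(np.r_[r[0],0]-ORG)
            print(k,'stn',np.round(l[:2],1),'size',np.round(r[1],1),'ang',round(r[2]-YAW,1))
if __name__=='__main__': cover()
E
python3 cov.py
```

```text
blue stn [ 1.6 43.8] size [91.5 90. ] ang 0.5
red stn [  0.9 100.2] size [108.9  12.6] ang 1.0
```

apply_moves([
  [[0.06,-0.05,0,0,0,-0.02],[0.06,-0.05,0,0,0,-0.02],[0.06,-0.05,0,0,0,-0.02]],
])

```text
clock: 10.6
eef_pos: [474.5, 90.7, 60.6]
tool_rot: [-1.573, 0.802, 1.653]
force: [0.0, -5.4, 5.0]
width: 22.5
```

```bash
python3 - <<'E'
from ik import *
hand()
from cov import cover
cover()
E
```

```text
t 10.6 blade stn [  0.6 -29.3  43.9] rot err stn [-0.94 -0.08 -0.01] F stn [-0.4 -5.4  5. ] q [-0.55  0.94 -0.23  1.89  0.9   1.14  0.18]
blue stn [ 1.2 49.3] size [92.1 88.9] ang 0.0
red stn [  0.9 100.4] size [108.9  11.5] ang 0.4
```

apply_moves([
  [[0.06,-0.05,0,0,0,-0.03],[0.06,-0.05,0,0,0,-0.03],[0.06,-0.05,0,0,0,-0.03],[0.06,-0.05,0,0,0,-0.03]],
])

```text
clock: 10.98
eef_pos: [473.5, 102.3, 60.1]
tool_rot: [-1.573, 0.795, 1.651]
force: [0.1, -6.4, 5.1]
width: 22.7
```

```bash
python3 - <<'E'
from ik import *
hand()
from cov import cover
cover()
E
```

```text
t 10.98 blade stn [  0.6 -17.7  43.6] rot err stn [-0.55 -0.1  -0.11] F stn [-0.4 -6.4  5.1] q [-0.56  0.95 -0.24  1.88  0.88  1.15  0.18]
blue stn [ 1.7 49.1] size [91.5 88.6] ang 0.3
red stn [  0.9 100.2] size [108.8  11.4] ang -0.1
```

apply_moves([
  [[0.08,-0.07,0,0,0,-0.02],[0.08,-0.07,0,0,0,-0.02],[0.08,-0.07,0,0,0,-0.02],[0.08,-0.07,0,0,0,-0.02],[0.08,-0.07,0,0,0,0]],
])

```text
clock: 11.45
eef_pos: [471.8, 121.7, 60.1]
tool_rot: [-1.574, 0.794, 1.648]
force: [0.4, -5.8, 5.2]
width: 22.8
```

```bash
python3 - <<'E'
from ik import *
hand()
E
```

```text
t 11.45 blade stn [ 0.6  1.4 43.7] rot err stn [-0.48 -0.12 -0.26] F stn [-0.1 -5.8  5.2] q [-0.58  0.95 -0.25  1.84  0.86  1.17  0.18]
```

apply_moves([
  [[0.08,-0.07,0,-0.01,-0.01,-0.01],[0.08,-0.07,0,-0.01,-0.01,-0.01],[0.08,-0.07,0,-0.01,-0.01,-0.01],[0.08,-0.07,0,-0.01,-0.01,0],[0.08,-0.07,0,0,0,0],[0.06,-0.05,0,0,0,0]],
])

```text
clock: 11.95
eef_pos: [470.1, 141.9, 60.4]
tool_rot: [-1.575, 0.803, 1.648]
force: [2.0, -6.1, 4.6]
width: 22.9
```

```bash
python3 - <<'E'
from ik import *
hand()
from cov import cover
cover()
E
```

```text
t 11.95 blade stn [ 0.5 21.6 44. ] rot err stn [-0.98 -0.16 -0.23] F stn [ 1.4 -6.3  4.6] q [-0.61  0.97 -0.25  1.81  0.84  1.21  0.18]
blue stn [ 1.8 49.6] size [91.3 88.2] ang 0.3
red stn [  0.9 100.3] size [108.9  11.7] ang 0.5
```

apply_moves([
  [[0.07,-0.06,0,-0.01,-0.01,-0.04],[0.07,-0.06,0,-0.01,-0.01,-0.04],[0.06,-0.05,0,-0.01,-0.01,-0.04],[0.05,-0.04,0,0,0,0]],
])

```text
clock: 12.33
eef_pos: [469.1, 150.8, 60.6]
tool_rot: [-1.575, 0.802, 1.647]
force: [1.2, -7.6, 3.8]
width: 22.9
```

```bash
python3 - <<'E'
from ik import *
hand()
E
```

```text
t 12.33 blade stn [ 0.3 30.5 44.2] rot err stn [-0.93 -0.17 -0.27] F stn [ 0.6 -7.7  3.8] q [-0.62  0.97 -0.26  1.79  0.83  1.22  0.18]
```

apply_moves([
  [[0.05,-0.04,0,-0.01,-0.01,-0.03],[0.05,-0.04,0,-0.01,-0.01,-0.03],[0.04,-0.03,0,-0.01,-0.01,-0.03]],
])

```text
clock: 12.58
eef_pos: [468.6, 154.1, 60.8]
tool_rot: [-1.575, 0.802, 1.646]
force: [1.3, -5.5, 3.5]
width: 22.8
```

```bash
python3 - <<'E'
from ik import *
hand()
E
```

```text
t 12.58 blade stn [ 0.1 33.8 44.4] rot err stn [-0.93 -0.18 -0.29] F stn [ 0.9 -5.6  3.5] q [-0.62  0.97 -0.26  1.79  0.82  1.22  0.18]
```

apply_moves([
  [[0.04,-0.03,0,-0.01,-0.01,-0.03],[0.04,-0.03,0,-0.01,-0.01,0]],
])

```text
clock: 12.75
eef_pos: [468.4, 156.1, 60.7]
tool_rot: [-1.575, 0.803, 1.647]
force: [0.7, -5.7, 4.6]
width: 22.6
```

```bash
python3 - <<'E'
from ik import *
hand()
from cov import cover
cover()
E
```

```text
t 12.75 blade stn [ 0.  35.8 44.2] rot err stn [-0.99 -0.18 -0.27] F stn [ 0.2 -5.8  4.6] q [-0.62  0.97 -0.26  1.78  0.82  1.23  0.18]
blue stn [ 1.4 49.5] size [89.3 89. ] ang 0.0
red stn [  0.9 100.3] size [108.9  12.1] ang 0.7
```

apply_moves([
  [[0.04,-0.03,0,-0.03,-0.03,-0.15],[0.04,-0.03,0,0,0,0]],
])

```text
clock: 12.97
eef_pos: [468.2, 158.6, 60.4]
tool_rot: [-1.575, 0.793, 1.65]
force: [1.0, -6.1, 3.5]
width: 22.8
```

```bash
python3 - <<'E'
from ik import *
hand()
E
```

```text
t 12.97 blade stn [-0.  38.8 44. ] rot err stn [-0.42 -0.17 -0.11] F stn [ 0.5 -6.2  3.5] q [-0.62  0.97 -0.26  1.79  0.82  1.22  0.19]
```

apply_moves([
  [[0.04,-0.03,0,0,0,0],[0.04,-0.03,0,0,0,0]],
])

```text
clock: 13.13
eef_pos: [467.8, 160.6, 60.4]
tool_rot: [-1.575, 0.797, 1.648]
force: [0.6, -7.1, 4.6]
width: 22.5
```

```bash
python3 - <<'E'
from ik import *
hand()
from cov import cover
cover()
E
```

```text
t 13.13 blade stn [-0.2 40.6 44. ] rot err stn [-0.64 -0.16 -0.2 ] F stn [-0.  -7.1  4.6] q [-0.63  0.97 -0.26  1.78  0.82  1.23  0.19]
blue stn [ 1.  49.8] size [88.9 88.8] ang -0.8
red stn [  1. 101.] size [109.   11.6] ang -0.0
```

apply_moves([
  [[0.03,-0.02,0,0,0,0]],
])

```text
clock: 13.27
eef_pos: [467.7, 160.9, 60.5]
tool_rot: [-1.575, 0.799, 1.647]
force: [1.1, -8.4, 5.3]
width: 22.6
```

```bash
python3 - <<'E'
from ik import *
hand()
E
```

```text
t 13.27 blade stn [-0.3 40.7 44.1] rot err stn [-0.81 -0.16 -0.27] F stn [ 0.4 -8.5  5.3] q [-0.63  0.97 -0.26  1.78  0.82  1.23  0.19]
```

apply_moves([
  [[0.03,-0.02,0,0,0,0]],
])

```text
clock: 13.35
eef_pos: [467.7, 160.9, 60.7]
tool_rot: [-1.575, 0.802, 1.646]
force: [0.9, -7.1, 4.2]
width: 23.1
```

```bash
python3 - <<'E'
from ik import *
hand()
E
```

```text
t 13.35 blade stn [-0.3 40.6 44.2] rot err stn [-0.96 -0.16 -0.33] F stn [ 0.3 -7.2  4.2] q [-0.63  0.97 -0.26  1.78  0.82  1.23  0.18]
```

apply_moves([
  [[0.04,-0.03,0,0,0,0]],
])

```text
clock: 13.43
eef_pos: [467.6, 161.3, 60.9]
tool_rot: [-1.575, 0.806, 1.644]
force: [1.9, -7.4, 4.5]
width: 22.8
```

```bash
python3 - <<'E'
from ik import *
hand()
from cov import cover
cover()
E
```

```text
t 13.43 blade stn [-0.4 40.7 44.4] rot err stn [-1.15 -0.16 -0.42] F stn [ 1.3 -7.5  4.5] q [-0.63  0.98 -0.26  1.77  0.81  1.24  0.18]
blue stn [ 0.8 50. ] size [90.  87.7] ang -2.3
red stn [  1.  101.2] size [109.   11.8] ang -0.4
```

apply_moves([
  [[0.06,-0.05,0,-0.05,-0.05,-0.2]],
])

```text
clock: 13.57
eef_pos: [467.4, 162.5, 60.8]
tool_rot: [-1.574, 0.793, 1.649]
force: [3.9, -10.3, 2.6]
width: 22.9
```

```bash
python3 - <<'E'
from ik import *
hand()
d=shot('top'); b=(125,215,130,250); im=cv2.cvtColor(d['image'],cv2.COLOR_RGB2BGR)[b[0]:b[1],b[2]:b[3]]
cv2.imwrite('pics/lip.png',cv2.resize(im,None,fx=6.6,fy=6.6,interpolation=cv2.INTER_CUBIC))
E
```

```text
t 13.57 blade stn [-0.5 42.7 44.5] rot err stn [-0.42 -0.15 -0.16] F stn [  3.  -10.6   2.6] q [-0.63  0.97 -0.27  1.78  0.82  1.23  0.19]
```

View pics/lip.png

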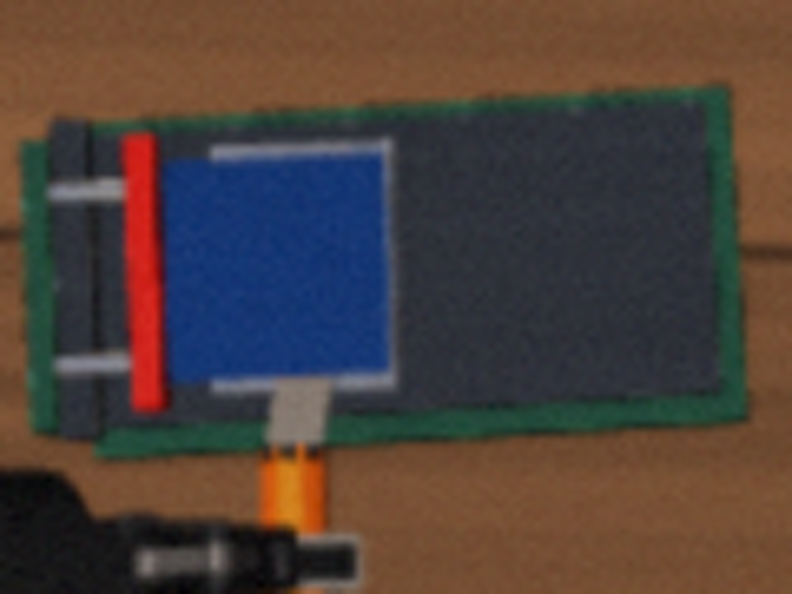

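The blade is under the cover: lip strip at (390,260), cover from (165,160) to (390,375) resting on it and square to the red bar at (145,270). The lip line is about 1° short in yaw of the bar, so I turn the lifter slightly to close it.

apply_moves([
  [[0.02,-0.01,0,-0.12,-0.12,-0.06]],
])

```text
clock: 13.7
eef_pos: [467.7, 161.7, 60.8]
tool_rot: [-1.576, 0.788, 1.66]
force: [3.5, -6.8, 1.1]
width: 23.3
```

```bash
cat > red.py <<'E'
from cov import *
def edge():
    """sub-pixel buffer bar + cover edges: red centroid per row in top view -> stn y at z=64"""
    d=shot('top'); im=d['image'].astype(float); w=np.clip(im[...,0]-np.maximum(im[...,1],im[...,2])-20,0,None)
    ys=[];a=[]
    for v in range(150,182):
        x=w[v,140:175]; 
        if x.sum()<200: continue
        u=140+(x*np.arange(35)).sum()/x.sum(); P=ray(d,u,v,64); l=R.from_euler('z',-YAW,degrees=True).apply(P*[1,1,0]-ORG); ys.append(l[1]);a.append(l[0])
    k=np.polyfit(a,ys,1); print('red y at x=0:',round(k[1],2),'slope deg',round(-np.degrees(k[0]),2),len(ys))
if __name__=='__main__': edge()
E
python3 - <<'E'
from ik import *
hand()
import red; red.edge()
import pickle
# reference from first picture
d0=pickle.load(open('top0.pkl','rb')); red.shot=lambda n:d0; red.edge()
E
```

```text
t 13.7 blade stn [-0.3 43.4 44.6] rot err stn [-0.15 -0.21  0.54] F stn [ 2.9 -7.1  1.1] q [-0.63  0.97 -0.27  1.79  0.83  1.22  0.19]
red y at x=0: 101.54 slope deg -0.07 32
red y at x=0: 99.67 slope deg -0.02 32
```

apply_moves([
  [[0.07,-0.05,0,0,0,-0.06],[0.04,-0.03,0,0,0,-0.06]],
])

```text
clock: 13.92
eef_pos: [467.3, 162.3, 60.7]
tool_rot: [-1.575, 0.785, 1.658]
force: [1.6, -7.6, 1.6]
width: 23.0
```

```bash
python3 - <<'E'
from ik import *
hand()
import red; red.edge()
E
```

```text
t 13.92 blade stn [-0.7 43.7 44.5] rot err stn [ 0.   -0.19  0.37] F stn [ 1.  -7.7  1.6] q [-0.63  0.97 -0.27  1.79  0.82  1.21  0.19]
red y at x=0: 101.86 slope deg -0.0 32
```

apply_moves([
  [[0.08,-0.07,0,0,0,-0.06],[0.07,-0.06,0,0,0,-0.04]],
])

```text
clock: 14.13
eef_pos: [466.4, 164.4, 61.1]
tool_rot: [-1.574, 0.786, 1.653]
force: [2.1, -11.9, 2.0]
width: 22.6
```

```bash
python3 - <<'E'
from ik import *
hand()
import red; red.edge()
from cov import cover; cover()
E
```

```text
t 14.13 blade stn [-1.4 45.2 44.7] rot err stn [-0.06 -0.12  0.02] F stn [  1.1 -12.    2. ] q [-0.63  0.97 -0.27  1.78  0.82  1.22  0.19]
red y at x=0: 102.54 slope deg 0.1 32
blue stn [-0.  52.9] size [88.4 87.7] ang -2.7
red stn [  1.1 102.8] size [109.   11.4] ang -0.1
```

Buffer pressed in 2.9 mm by image (99.67 to 102.54), with the cover against the lip. Now lift gently.

apply_moves([
  [[-0.06,-0.06,0,0,0,0],[-0.1,-0.07,0,0,0,0],[-0.12,-0.09,0,0,0,0],[-0.14,-0.12,0,0,0,0],[-0.14,-0.12,0,0,0,0],[-0.14,-0.14,0,0,0,0],[0,0,0,0,0,0]],
])

```text
clock: 14.82
eef_pos: [464.1, 167.0, 91.5]
tool_rot: [-1.559, 0.769, 1.672]
force: [0.3, 0.8, -3.6]
width: 22.9
```

```bash
python3 - <<'E'
from ik import *
hand()
import red; red.edge()
from cov import cover; cover(70)
E
```

```text
t 14.82 blade stn [-3.7 49.2 74.2] rot err stn [0.92 0.5  0.49] F stn [ 0.4  0.8 -3.6] q [-0.61  0.91 -0.29  1.79  0.79  1.25  0.23]
red y at x=0: 104.76 slope deg 0.83 5
blue stn [-2.5 55.9] size [86.9 88.6] ang -3.3
```

```bash
python3 - <<'E'
from ik import *
L,_=fit(); q=cur()[2]['qpos']
def pose(y,zax,lean,x=-120,yaw=YAW):
    rr=rB(yaw,lean); return stn(x,y,zax)+rr.apply([0,19,0]),rr
def solve3(t,r,q3,q0):
    f=lambda z:(lambda q:np.r_[(basis2(q)@L-t)/100,(fk(q,S,0).inv()*r).as_rotvec()])(np.r_[z[:2],q3,z[2:]])
    i=[0,1,3,4,5,6]; lo=LO[i].copy();hi=HI[i].copy();lo[3]=-2;hi[5]=3.5
    o=least_squares(f,np.clip(q0[i],lo+.01,hi-.01),bounds=(lo,hi)); z=o.x
    return o.cost,np.r_[z[:2],q3,z[2:]]
for q3 in(-.6,-.4,-.3,-.2,0,.2):
    qq=q; out=[]
    for lean in range(45,-61,-15):
        c,qq=solve3(*pose(15,104 if lean>0 else 95,lean),q3,qq); out.append(f"{lean}:{qq[4]:.2f}/{qq[5]:.2f}/{qq[6]:.2f}" + ('' if c<1e-4 else '!'))
    print('q3',q3,'q5/q6/q7',out, np.round(qq,2))
go(-0,15,76,6,lean=35)
E
```

```text
q3 -0.6 q5/q6/q7 ['45:0.98/1.42/0.07', '30:0.94/1.14/0.17', '15:0.88/0.86/0.31', '0:0.77/0.57/0.54', '-15:0.38/0.37/1.05', '-30:-0.31/0.34/1.88', '-45:-0.71/0.47/2.41', '-60:-0.82/0.66/2.64'] [ 0.61  1.08 -0.6   2.02 -0.82  0.66  2.64]
q3 -0.4 q5/q6/q7 ['45:0.89/1.30/0.16', '30:0.85/1.02/0.26', '15:0.76/0.75/0.43', '0:0.56/0.48/0.74', '-15:-0.02/0.33/1.44', '-30:-0.68/0.40/2.25', '-45:-0.94/0.59/2.64', '-60:-1.00/0.79/2.82'] [ 0.48  1.03 -0.4   2.03 -1.    0.79  2.82]
q3 -0.3 q5/q6/q7 ['45:0.84/1.24/0.21', '30:0.79/0.97/0.31', '15:0.69/0.71/0.50', '0:0.44/0.45/0.86', '-15:-0.22/0.34/1.64', '-30:-0.82/0.44/2.38', '-45:-1.02/0.65/2.72', '-60:-1.06/0.86/2.88'] [ 0.42  1.01 -0.3   2.03 -1.06  0.86  2.88]
q3 -0.2 q5/q6/q7 ['45:0.79/1.18/0.26', '30:0.73/0.92/0.37', '15:0.61/0.66/0.58', '0:0.30/0.42/0.99', '-15:-0.40/0.35/1.82', '-30:-0.92/0.49/2.48', '-45:-1.09/0.71/2.78', '-60:-1.12/0.94/2.94'] [ 0.35  1.   -0.2   2.03 -1.12  0.94  2.94]
q3 0 q5/q6/q7 ['45:0.68/1.08/0.37', '30:0.60/0.84/0.50', '15:0.43/0.60/0.76', '0:0.00/0.40/1.29', '-15:-0.70/0.41/2.12', '-30:-1.08/0.60/2.63', '-45:-1.19/0.84/2.88', '-60:-1.21/1.08/3.02'] [ 0.22  1.    0.    2.03 -1.21  1.08  3.02]
q3 0.2 q5/q6/q7 ['45:0.55/0.99/0.50', '30:0.45/0.76/0.66', '15:0.22/0.55/0.97', '0:-0.31/0.41/1.60', '-15:-0.91/0.50/2.33', '-30:-1.18/0.72/2.74', '-45:-1.27/0.98/2.96', '-60:-1.28/1.24/3.09'] [ 0.09  1.01  0.2   2.04 -1.28  1.24  3.09]
rows 6 [-0.111, 0.098, -0.015, -0.003, 0.024, -0.304]
```

apply_moves([
  [[-0.04,0,-0.01,0,0.02,-0.3],[-0.11,0.1,-0.01,0,0.02,-0.3],[-0.11,0.1,-0.01,0,0.02,-0.3],[-0.11,0.1,-0.01,0,0.02,-0.3],[-0.11,0.1,-0.01,0,0.02,-0.3],[-0.1,0.09,-0.01,0,0.02,-0.3],[-0.05,0.05,0,0,0,0],[0,0,0,0,0,0]],
])

```text
clock: 15.58
eef_pos: [468.7, 137.0, 88.7]
tool_rot: [-1.569, 0.592, 1.662]
force: [-0.4, 0.5, -3.3]
width: 22.9
```

```bash
cat >> ik.py <<'E'
def axis():
    p,r,s=cur(); g=r.apply([0,-19,0])+p; Ri=R.from_euler('z',-YAW,degrees=True)
    e=Ri.apply((r*rB(YAW,45).inv()).as_rotvec(degrees=True))
    print('t',round(s['clock'],2),'axis stn',np.round(Ri.apply(g-ORG),1),'rot',np.round(e,1),'F',np.round(Ri.apply(s['force']),1),'q',np.round(s['qpos'],2),'w',round(s['width'],1))
E
python3 - <<'E'
from ik import *
axis()
d=shot('top'); b=(125,215,130,250); im=cv2.cvtColor(d['image'],cv2.COLOR_RGB2BGR)[b[0]:b[1],b[2]:b[3]]
cv2.imwrite('pics/up.png',cv2.resize(im,None,fx=6.6,fy=6.6,interpolation=cv2.INTER_CUBIC))
E
```

```text
t 15.58 axis stn [-121.4   14.8  104.5] rot [11.1  0.1  0.4] F [-0.4  0.5 -3.3] q [-0.48  0.82 -0.33  1.91  0.82  1.05  0.27] w 22.9
```

View pics/up.png

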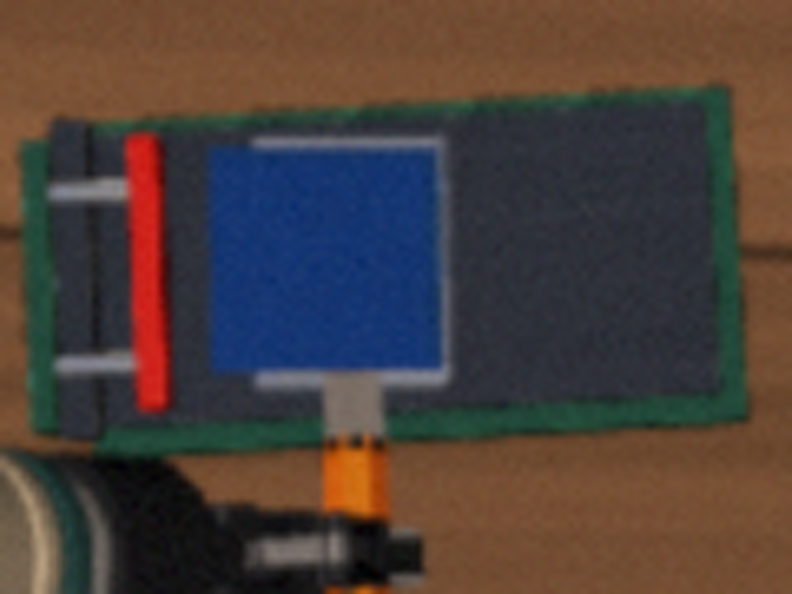

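The cover lies flat on the blade against the lip: lip at (443,250), cover from (210,150) to (440,370), clear of the buffer at (148,270). Now the quick turn.

apply_moves([
  [[0.04,0,0,0,0,-1],[0.04,0,0,0,0,-1],[0.04,0,0,0,0,-1],[0.04,0,0,0,0,-1],[0.04,0,0,0,0,-1],[0.04,0,0,0,0,-1],[0.04,0,0,0,0,-1],[0.04,0,0,0,0,-1]],
])

```text
clock: 16.3
eef_pos: [466.0, 162.2, 84.7]
tool_rot: [-1.571, -0.132, 1.683]
force: [-1.1, -0.0, -5.4]
width: 22.7
```

```bash
python3 -c "
from ik import *
axis()"
```

```text
t 16.3 axis stn [-121.9   27.1  103.6] rot [52.5  0.7  1.5] F [-1.1  0.1 -5.4] q [ 0.14  0.73 -0.67  2.08  0.66  0.5   0.7 ] w 22.7
```

apply_moves([
  [[0,0,0,0,0,-1],[0,0,0,0,0,-1],[0,0.02,0,0,0,-1],[-0.01,0.02,0,0,0,-1],[-0.01,0.03,0,0,0,-1],[-0.02,0.04,0,0,0,-1],[-0.02,0.05,0,0,0,-1],[-0.03,0.05,0,0,0,-1]],
])

```text
clock: 16.97
eef_pos: [467.2, 158.3, 76.1]
tool_rot: [-1.57, -0.842, 1.685]
force: [-0.3, -0.6, -4.0]
width: 22.8
```

```bash
python3 -c "
from ik import *
axis()"
```

```text
t 16.97 axis stn [-120.7   11.4   88.7] rot [93.3  1.5  1.4] F [-0.3 -0.6 -4. ] q [ 0.82  1.27 -1.16  2.04  0.52  0.51  1.26] w 22.8
```

apply_moves([
  [[0.02,0,0,0,0,-1],[0.02,0,0,0,0,-1],[0.02,0,0,0,0,-1],[0,0,0,0,0,-0.5]],
])

```text
clock: 17.3
eef_pos: [468.4, 155.2, 71.2]
tool_rot: [-1.547, -1.16, 1.66]
force: [0.6, 0.2, -2.7]
width: 22.9
```

```bash
python3 - <<'E'
from ik import *
axis()
E
```

```text
t 17.3 axis stn [-119.6    4.9   78.8] rot [111.4   1.9   0.5] F [ 0.7  0.2 -2.7] q [ 0.95  1.54 -1.22  1.94  0.35  0.64  1.58] w 22.9
```

apply_moves([
  [[0,0,0,0,0,0],[0,0,0,0,0,0],[0,0,0,0,0,0],[0,0,0,0,0,0]],
])

```text
clock: 17.63
eef_pos: [468.1, 156.0, 69.7]
tool_rot: [-1.541, -1.161, 1.657]
force: [-0.9, -1.2, -0.1]
width: 22.9
```

```bash
python3 - <<'E'
from ik import *
axis()
ims=[]
for n,b,f in(('top',(125,215,130,250),3.6),('side',(170,310,150,300),2.4)):
    im=cv2.cvtColor(shot(n)['image'],cv2.COLOR_RGB2BGR)[b[0]:b[1],b[2]:b[3]]
    ims.append(cv2.resize(im,None,fx=f,fy=f,interpolation=cv2.INTER_CUBIC))
h=max(i.shape[0] for i in ims)
cv2.imwrite('pics/flip.png',np.hstack([cv2.copyMakeBorder(i,0,h-i.shape[0],0,0,0) for i in ims])); print(cv2.imread('pics/flip.png').shape)
E
```

```text
t 17.63 axis stn [-119.7    5.7   77.2] rot [111.5   2.1   0.5] F [-1.  -1.1 -0.1] q [ 0.95  1.55 -1.22  1.94  0.35  0.65  1.58] w 22.9
(336, 792, 3)
```

View pics/flip.png

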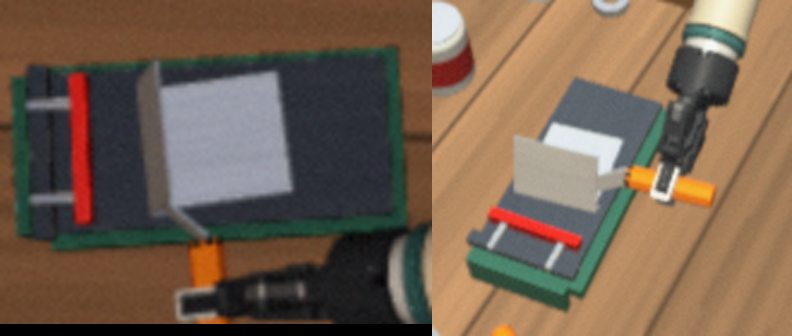

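The cover has turned over: grey face up at left-image pixel (228,138), with the lifter standing beside it at (155,140). Its edge may still be on the lip, so I withdraw towards +y and then up.

apply_moves([
  [[0.04,0.07,0,0,0,0],[0.07,0.13,0,0,0,0],[0.07,0.13,0,0,0,0],[0.07,0.13,0,0,0,0],[0.06,0.1,0,0,0,0]],
])

```text
clock: 18.15
eef_pos: [466.9, 181.9, 71.5]
tool_rot: [-1.544, -1.152, 1.658]
force: [0.1, -0.6, -1.8]
width: 22.9
```

```bash
python3 - <<'E'
from ik import *
axis()
from meas import *
d=shot('top')
m=mask(d,(85,0,120),(130,90,255)); 
for c in comps(m):
    x,y=c.reshape(-1,2).mean(0)
    if 120<x<250 and 120<y<210:
        r=rect(d,c,53); l=R.from_euler('z',-YAW,degrees=True).apply(np.r_[r[0],0]-ORG); print(np.round(l,1),np.round(r[1],1),round(r[2]-YAW,1))
E
```

```text
t 18.15 axis stn [-118.8   31.7   79.2] rot [111.    2.    0.5] F [ 0.1 -0.6 -1.8] q [ 0.91  1.53 -1.21  1.97  0.35  0.58  1.55] w 22.9
[ 2.2 -3.7  0. ] [89.3 89.6] 4.8
```

apply_moves([
  [[0.2,-0.09,0,0,0,0],[0.37,-0.16,0,0,0,0],[0.37,-0.16,0,0,0,0],[0.37,-0.16,0,0,0,0],[0.37,-0.16,0,0,0,0],[0.2,-0.09,0,0,0,0]],
])

```text
clock: 18.7
eef_pos: [464.4, 185.6, 156.9]
tool_rot: [-1.524, -1.156, 1.644]
force: [0.1, -0.1, -1.9]
width: 23.1
```

apply_moves([
  [[-0.04,0,0,0,0,1],[-0.04,0,0,0,0,1],[-0.04,0,0,0,0,1],[-0.04,0,0,0,0,1],[-0.04,0,0,0,0,1],[-0.04,0,0,0,0,1],[-0.04,0,0,0,0,1],[-0.04,0,0,0,0,1]],
])

```text
clock: 19.37
eef_pos: [462.1, 175.0, 151.4]
tool_rot: [-1.544, -0.439, 1.664]
force: [-0.7, 0.7, -2.8]
width: 23.2
```

```bash
python3 - <<'E'
from ik import *
axis()
r=rB(3.7,45); bk=np.array([605,-230,0.])
T=bk+R.from_euler('z',3.7,degrees=True).apply([-120,0,40+30+50])+r.apply([0,19,0]); plan(T,r,16)
E
```

```text
t 19.37 axis stn [-124.2   34.5  168.6] rot [70.1  2.   0.2] F [-0.6  0.8 -2.8] q [ 0.45  0.72 -0.87  2.06  0.19  0.52  1.25] w 23.2
rows 16 [-0.693, 0.17, 0.015, -0.013, 0.033, 0.876]
```

apply_moves([
  [[-0.04,0,0,0,0,1],[-0.04,0,0,0,0,1],[-0.04,0,0,0,0,1],[-0.04,0,0,0,0,1],[-0.04,0,0,0,0,1],[-0.04,0,0,0,0,1],[-0.04,0,0,0,0,1],[-0.04,0,0,0,0,1]],
])

```text
clock: 20.03
eef_pos: [455.0, 167.7, 159.5]
tool_rot: [-1.552, 0.285, 1.686]
force: [-1.0, -0.2, -3.2]
width: 22.9
```

apply_moves([
  [[-0.04,0,0,0,0,1],[-0.04,0,0,0,0,1],[-0.04,0,0,0,0,1],[-0.04,0,0,0,0,1],[-0.04,0,0,0,0,1],[0,0,0,0,0,0]],
])

```text
clock: 20.53
eef_pos: [445.8, 172.7, 162.7]
tool_rot: [-1.536, 0.728, 1.719]
force: [-1.3, 1.3, -3.4]
width: 23.1
```

```bash
python3 - <<'E'
from ik import *
axis()
r=rB(3.7,45); bk=np.array([605,-230,0.])
T=bk+R.from_euler('z',3.7,degrees=True).apply([-120,0,40+30+50])+r.apply([0,19,0]); plan(T,r,16)
L,_=fit(); b=solve(T,r,L,cur()[2]['qpos']); print(b.cost,np.round(b.x,2))
E
```

```text
t 20.53 axis stn [-141.4   54.3  176.9] rot [3.3 1.5 2.4] F [-1.2  1.4 -3.4] q [-0.68  0.75 -0.21  1.82  0.68  1.25  0.39] w 23.1
rows 16 [-0.425, 0.52, 0.0, 0.017, 0.044, 0.041]
1.8672356921365004e-22 [-0.05  0.79 -0.    2.16  1.4   0.8   0.26]
```

apply_moves([
  [[-0.42,0.52,0,0.02,0.04,0.04],[-0.42,0.52,0,0.02,0.04,0.04],[-0.42,0.52,0,0.02,0.04,0.04],[-0.42,0.52,0,0.02,0.04,0.04],[-0.42,0.52,0,0.02,0.04,0.04],[-0.42,0.52,0,0.02,0.04,0.04],[-0.42,0.52,0,0.02,0.04,0.04],[-0.42,0.52,0,0.02,0.04,0.04]],
])

```text
clock: 21.2
eef_pos: [462.8, -28.9, 120.8]
tool_rot: [-1.537, 0.711, 1.704]
force: [0.2, 0.3, -1.9]
width: 22.8
```

apply_moves([
  [[-0.42,0.5,0,0.02,0.04,0.04],[-0.42,0.5,0,0.02,0.04,0.04],[-0.42,0.5,0,0.02,0.04,0.04],[-0.42,0.5,0,0.02,0.04,0.04],[-0.3,0.36,0,0.02,0.04,0.04],[-0.1,0.1,0,0.02,0.02,0.02]],
])

```text
clock: 21.7
eef_pos: [467.2, -164.0, 100.0]
tool_rot: [-1.54, 0.708, 1.667]
force: [-0.6, 0.8, -2.4]
width: 22.7
```

```bash
cat > blk.py <<'E'
from ik import *
BK=np.array([605,-230,0.]);BY=3.7
def bpose():
    p,r,s=cur(); g=r.apply([0,-19,0])+p; lr=r*rB(0,45).inv(); b=g+lr.apply([120,0,-30])
    Ri=R.from_euler('z',-BY,degrees=True)
    print('t',round(s['clock'],2),'blade in block frame',np.round(Ri.apply(b-BK),1),'rot',np.round(Ri.apply((r*rB(BY,45).inv()).as_rotvec(degrees=True)),2),'F',np.round(s['force'],1),'q',np.round(s['qpos'],2))
def bgo(z,n,x=0,y=0):
    r=rB(BY,45); plan(BK+R.from_euler('z',BY,degrees=True).apply([x-120,y,z+30])+r.apply([0,19,0]),r,n)
E
python3 -c "
from blk import *
bpose(); bgo(80,4)"
```

```text
t 21.7 blade in block frame [-13.8  90.8  81.7] rot [4.39 1.38 0.62] F [-0.6  0.8 -2.4] q [-0.23  0.76  0.05  2.19  1.2   0.73  0.33]
rows 4 [-0.395, 0.386, -0.079, -0.027, 0.071, 0.219]
```

apply_moves([
  [[-0.38,0.38,-0.08,-0.03,0.07,0.22],[-0.4,0.38,-0.08,-0.03,0.07,0.22],[-0.38,0.38,-0.08,-0.03,0.07,0.22],[-0.25,0.25,-0.06,-0.03,0.07,0.22],[0,0,0,0,0,0]],
])

```text
clock: 22.12
eef_pos: [482.6, -241.0, 95.2]
tool_rot: [-1.576, 0.769, 1.628]
force: [0.1, 0.0, -1.8]
width: 23.1
```

```bash
python3 -c "
from blk import *
bpose(); bgo(60,4)"
```

```text
t 22.12 blade in block frame [-2.7 10.3 79.3] rot [ 0.94 -0.23 -0.17] F [ 0.1  0.  -1.8] q [-0.16  0.81  0.14  2.18  1.38  0.68  0.25]
rows 4 [0.035, 0.128, -0.017, 0.002, -0.014, 0.047]
```

apply_moves([
  [[0.04,0.13,-0.02,0,-0.01,0.05],[0.04,0.13,-0.02,0,-0.01,0.05],[0.04,0.13,-0.02,0,-0.01,0.05],[0.03,0.1,-0.02,0,-0.01,0.05],[0,0,0,0,0,0]],
])

```text
clock: 22.53
eef_pos: [487.1, -244.2, 73.9]
tool_rot: [-1.574, 0.775, 1.637]
force: [-0.4, -0.1, -3.0]
width: 23.0
```

```bash
python3 - <<'E'
from blk import *
bpose(); bgo(42,4)
d=shot('top'); b=(125,205,290,390); im=cv2.cvtColor(d['image'],cv2.COLOR_RGB2BGR)
f=7
im=cv2.resize(im[b[0]:b[1],b[2]:b[3]],None,fx=f,fy=f,interpolation=cv2.INTER_CUBIC)
p,r,s=cur(); g=r.apply([0,-19,0])+p; lr=r*rB(0,45).inv()
Cn=np.array([[50,37.5,2],[50,-35.5,2],[-50,-35.5,2],[-50,37.5,2]])
def dots(W,c):
    for q in proj(d,W): cv2.circle(im,(int((q[0]-b[2]+.5)*f),int((q[1]-b[0]+.5)*f)),3,c,-1)
dots(lr.apply(Cn+[120,0,-30])+g,(0,255,255))
dots(BK+R.from_euler('z',BY,degrees=True).apply(np.array([[55,50,40],[55,-50,40],[-55,-50,40],[-55,50,40.]])),(255,255,0))
cv2.imwrite('pics/blk.png',im)
E
```

```text
t 22.53 blade in block frame [ 1.4  7.5 57.7] rot [ 0.58 -0.14  0.22] F [-0.4 -0.1 -3. ] q [-0.16  0.86  0.14  2.17  1.43  0.67  0.18]
rows 4 [0.037, 0.098, 0.009, 0.013, 0.003, 0.029]
```

View pics/blk.png

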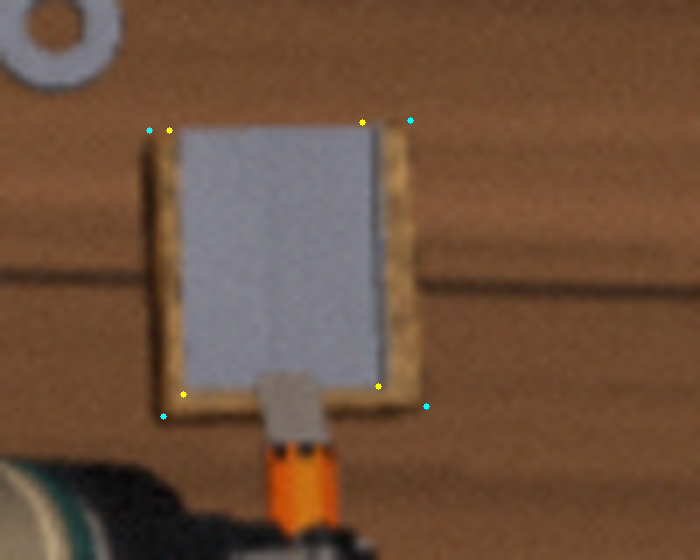

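The blade at pixels (180,130)-(385,390) is about 5 mm left of the block's middle (block (160,135)-(415,405)) and about 1° short in yaw. The lifter has slipped slightly in the fingers. I correct this while lowering.

apply_moves([
  [[0.02,0.08,0,-0.07,0,0.03],[0.02,0.09,0,-0.07,0,0.03],[0.02,0.09,0,-0.07,0,0.03],[0.02,0.08,0,-0.07,0,0.03],[0,0,0,0,0,0]],
])

```text
clock: 23.0
eef_pos: [488.9, -248.8, 61.1]
tool_rot: [-1.6, 0.784, 1.641]
force: [-0.5, -0.9, -1.3]
width: 22.8
```

```bash
cat > bl.py <<'E'
from blk import *
from meas import mask,comps,rect,C
def blade(z):
    d=shot('top')
    for c in comps(mask(d,*C['steel'])):
        x,y=c.reshape(-1,2).mean(0)
        if 300<x<365 and 130<y<195:
            r=rect(d,c,z); l=R.from_euler('z',-BY,degrees=True).apply(np.r_[r[0],0]-BK); print('steel in block',np.round(l[:2],1),np.round(r[1],1),round(r[2]-BY,1))
E
python3 -c "
from bl import *
bpose(); blade(48)"
```

```text
t 23.0 blade in block frame [ 2.9  5.4 47. ] rot [ 0.1  -1.19  1.49] F [-0.5 -0.9 -1.3] q [-0.16  0.9   0.15  2.19  1.55  0.66  0.06]
steel in block [2.5 3.5] [94.7 69.3] -0.5
```

apply_moves([
  [[0,0.05,0.02,-0.03,-0.03,0],[0,0.05,0.02,-0.03,-0.03,0],[0,0.04,0.02,-0.02,-0.02,0],[0,0,0,0,0,0]],
])

```text
clock: 23.38
eef_pos: [489.1, -252.2, 58.0]
tool_rot: [-1.605, 0.784, 1.65]
force: [-1.3, -0.5, -0.2]
width: 22.9
```

```bash
python3 -c "
from bl import *
bpose(); blade(44)"
```

```text
t 23.38 blade in block frame [ 2.7  3.4 44.4] rot [ 0.1  -1.4   2.21] F [-1.3 -0.5 -0.2] q [-0.15  0.9   0.15  2.2   1.59  0.66  0.03]
steel in block [3.4 1.9] [93.4 69.5] 1.0
```

apply_moves([
  [[-0.01,0.01,0.05,0,0,0],[0,0.01,0.05,0,0,0],[0.02,0.02,0,0,0,0],[0.02,0.02,0,0,0,0],[0,0,0,0,0,0]],
])

```text
clock: 23.85
eef_pos: [485.8, -254.1, 56.8]
tool_rot: [-1.61, 0.786, 1.646]
force: [1.0, 1.8, 2.9]
width: 23.0
```

```bash
python3 -c "
from bl import *
bpose(); blade(42); print(readout.read_state()['torque'])"
```

```text
t 23.85 blade in block frame [-0.7  1.5 43.5] rot [-0.04 -1.58  2.16] F [1.  1.8 2.9] q [-0.15  0.91  0.15  2.21  1.62  0.66  0.  ]
steel in block [-0.1  0.5] [95.  69.7] 1.0
[ 0.74792372 -0.08572362  0.09033495]
```

apply_moves([
  [[0,0,0,0,0,0],[0,0,0,0,0,0],[0,0,0,0,0,0],[0,0,0,0,0,0],[0,0,0,0,0,0]],
], claw=50)

```text
clock: 24.32
eef_pos: [484.8, -254.8, 56.6]
tool_rot: [-1.607, 0.787, 1.646]
force: [-0.3, 0.4, -0.9]
width: 50.0
```

```bash
python3 -c "
from bl import *
bpose(); blade(42)"
```

```text
t 24.32 blade in block frame [-1.7  0.8 43.1] rot [-0.07 -1.48  2.09] F [-0.3  0.4 -0.9] q [-0.15  0.91  0.15  2.21  1.62  0.66  0.  ]
steel in block [-0.3  0.1] [94.8 69.3] 0.8
```

apply_moves([
  [[0,-0.15,0,0,0,0],[0,-0.3,0,0,0,0],[0,-0.5,0,0,0,0],[0,-0.6,0,0,0,0],[0,-0.6,0,0,0,0],[0,-0.6,0,0,0,0],[-0.3,-0.3,0,0,0,0],[0,0,0,0,0,0]],
])

```text
clock: 25.03
eef_pos: [471.9, -172.7, 154.9]
tool_rot: [-1.599, 0.786, 1.65]
force: [0.4, -0.8, -0.1]
width: 50.1
```

```bash
python3 - <<'E'
from bl import *
where(); blade(42)
d=shot('top');d2=shot('side')
a=cv2.cvtColor(d['image'],cv2.COLOR_RGB2BGR)[115:235,120:420]; b=cv2.cvtColor(d2['image'],cv2.COLOR_RGB2BGR)[120:310,130:360]
a=cv2.resize(a,None,fx=2.5,fy=2.5,interpolation=cv2.INTER_CUBIC); b=cv2.resize(b,None,fx=1.55,fy=1.55,interpolation=cv2.INTER_CUBIC)
b=cv2.copyMakeBorder(b,0,0,0,a.shape[1]-b.shape[1],0) ; cv2.imwrite('pics/end.png',np.vstack([a,b])[:600]); print(a.shape,b.shape)
E
```

```text
t 25.03 pos [ 471.9 -172.7  154.9] rot [-1.599  0.786  1.65 ] F [ 0.4 -0.8 -0.1] q [-0.29  0.68  0.09  2.21  1.21  0.79  0.34] w 50.1
steel in block [-0.2  0.1] [95.1 69.4] 0.4
(300, 750, 3) (294, 750, 3)
```

View pics/end.png

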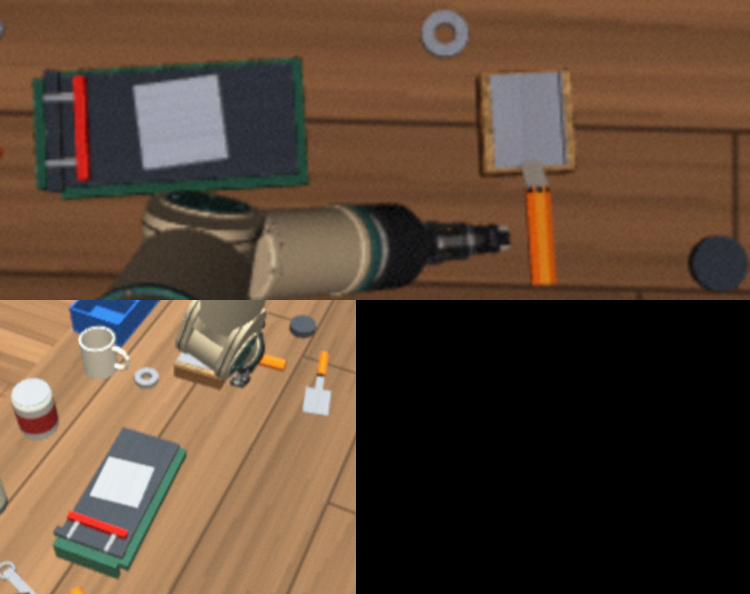

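The final picture shows the cover grey side up and flat on the bed at (182,121), with the buffer free at (82,128). The lifter lies centred on its block at (527,122), and the bystanders have not moved. Handing in.

```bash
python3 -c "
from h import *
print(finish_job()); where()"
```

```text
the job is handed in; nothing more can be done
None
the job is handed in; nothing more can be done
```

The cover now lies flat on the bed, bare metal side up, and the lifter is back flat on its block. I handed the job in at about 25 s, and no verdict was reported.

- **Sliding under:** The blade stayed on the bed with about 3 to 8 N of press. The cover was first pushed up to the buffer, then the blade wedged under it until it met the lip. By image the buffer was pressed in about 2.9 mm, with about 12 N of total push including friction.
- **Turning over:** I lifted the cover, tilted it back against the lip, and rolled it in one turn to 111°, with the lip about 5 mm above the bed at the end. The fingers touched only the lifter's handle.
- **Last checks:** The cover measured 90 x 90 mm in view, about 4 mm from the bed's centre and roughly 5° askew. The lifter blade measured within about 1 mm of the block's centre and 0.4° of its direction, though the block's own position is only good to about 2 mm. The buffer looked free, the gripper was well clear, and the parts in view had not visibly moved.
- **Disagreements:**
  - The lifter slipped about 1.5° in the fingers during the job, and I corrected for that when laying it down.
  - While the cover was held at the buffer, the colour mask read it as up to 3° askew. A picture taken shortly before showed it square, so I put that down to the handle neck and lip covering part of it.

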